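# Load the sprung ramekin dispenser in filling order

### The arm

A 7-joint arm with a two-finger parallel gripper is mounted at the origin on the work surface; the furniture and walls round the work are solid. World frame = base frame: x ahead of the robot, y to its left, z up, the work surface at z = 0. Lengths are in m, angles in rad, forces in N, time in s.
With the tool pointing down it reaches from about 0.425 to 0.925 m from the base axis. Payload 6.8 kg.
Tool frame: the origin (TCP) lies on the front face of the gripper's body, between the roots of the fingers; the fingertips stand 73 mm ahead of it and the grasp point (between the pads) lies 54 mm ahead of it; z points along the fingers, x is the direction in which the jaws open and shut, and the axes are right-handed (so a half turn about z gives the same grasp; the last joint's range is limited). The gripper opens to 85 mm and grips with 20 to 120 N. Pads are 22 mm wide; open, the fingers measure 114 mm over their backs; the gripper's body (76 mm by 85 mm) begins 54 mm behind the grasp point. The pads swing forward as they close: fully open they stand 13 mm farther back than shut.
Start: joints at [1.117, 0.477, 0.022, 1.555, -0.011, 1.109, -0.083], TCP at [0.229, -0.635, 0.304] pointing down, gripper open.
Joint ranges: [-2.96, 2.96], [-0.34, 2.1], [-1.41, 1.46], [0.24, 2.44], [-1.37, 4.51], [0.17, 1.92], [-2.96, 2.96]. Speed limits (rad/s): [2.39, 2.39, 3.14, 3.14, 3.14, 3.14, 3.14].

### API

Orientations are given as a unit quaternion [w, x, y, z].
In Python, from station import get_obs, read_camera, hand_in gives the robot as it stands. The module is installed in compiled form; this text tells all that it offers.
- The arm moves only by the shell command python3 -m creep 'ROWS' [FORCE]. ROWS is JSON, a list that holds one entry, the list of rows, each a list of 7 numbers: the turn, a rotation vector about the tool's x, y, z in rad, then the shift along the tool's x, y, z in m, then the finger opening in m, from 0 to 0.0854. A call has 1 to 20 rows; each row shifts and turns the pose as measured when the row begins, along the tool's axes as they then stand; what a row does not reach is not made up. A row lasts 1/12 s, in which the tool goes at most 41.7 mm and 7.16 degrees, less where a joint would pass 70% of its speed; a pose out of reach is approached as far as the arm can. A call is refused whole if a number of a shift passes 0.0417 or a number of a turn 0.125, either way. A call with a gripper value outside its range is refused whole. The fingers move at their own pace and stop on an object; FORCE is the grip in N (left out, the last holds). Time passes only in rows, so rows that do not move let the fingers close. It gives the time, the measured TCP pose, the force and the opening at its end, in the units of the state.
- get_obs(): the state, without advancing time (a new reading comes with each control period).
- read_camera(name): name is "side" or "top"; returns a dict with "color" (420x560x3 uint8, red, green, blue), "range_z" (420x560 float32, m along the optical axis (not along the pixel's ray), 0 where there is no reading), "fovy" (degrees; the focal length in pixels is half the picture's height over the tangent of half this angle, whatever the lens; pixels are square), "cx", "cy" (the principal point, pixels), "rvec" (rotation vector, rad) and "tvec" (3), from world to camera coordinates, as OpenCV has them. Camera axes: x right, y down, z forward; pixel columns grow to the right and rows downward; lengths in m; the calibration is good to about 2 mm. A picture is of the moment at which its call begins.
- hand_in(): hands the job in, once; it reports no verdict.
The state is a dict: "t": time; "q": joint angles; "joint_vel": joint speeds; "joint_torque": joint torques, N m; "eef_pos": TCP position; "tool_rot": TCP orientation; "contact_force": force on the tool from outside, world axes, zero at the start; "torque": the same for the moment, N m; "gripper_width": opening from 0.0 (shut) to 1.0 (fully open).
Only numpy, scipy, OpenCV 4.12 (cv2) and the standard library are available. Lean on these libraries where they do the work, as an engineer would, in place of code of your own. Each camera call takes 0.05 s, during which the arm holds its last target.

### The job

Get the spring-loaded dispenser ready for the filling run, which goes from light to dark so the filling gun needs no rinsing in between: the ramekins must come off the top white first, then green, then blue, and terracotta last. So, one at a time, set the terracotta one on the platform between the rods, nest blue in it, then green, then white, each upright and fully seated, and finally put the steel dust cover on the white one. Put them down gently, they chip, and leave the timer, the cutter and the jam jar where they are.

Things in the scene. Friction and masses are not known exactly. Their poses are not given: they have to be found in the camera images.
- ramekin_brown_center (a point): Terracotta stoneware ramekin, 66 mm across, 34 high, 0.15 kg: tapered foot (45 mm across at the bottom, 52 at the top, 16 high), flat shoulder, straight rim band (66 across, 18 high, wall 4). Nested, the shoulder rests on the rim below, 18 mm higher than that one. Hold only the band, fingertips above the shoulder, to clear the ramekin below. Point: its centre, 17 mm above its bottom; z up
- ramekin_blue_center (a point): Blue stoneware ramekin, 66 mm across, 34 high, 0.15 kg: tapered foot (45 mm across at the bottom, 52 at the top, 16 high), flat shoulder, straight rim band (66 across, 18 high, wall 4). Nested, the shoulder rests on the rim below, 18 mm higher than that one. Hold only the band, fingertips above the shoulder, to clear the ramekin below. Point: its centre, 17 mm above its bottom; z up
- ramekin_green_center (a point): Green stoneware ramekin, 66 mm across, 34 high, 0.15 kg: tapered foot (45 mm across at the bottom, 52 at the top, 16 high), flat shoulder, straight rim band (66 across, 18 high, wall 4). Nested, the shoulder rests on the rim below, 18 mm higher than that one. Hold only the band, fingertips above the shoulder, to clear the ramekin below. Point: its centre, 17 mm above its bottom; z up
- ramekin_white_center (a point): White stoneware ramekin, 66 mm across, 34 high, 0.15 kg: tapered foot (45 mm across at the bottom, 52 at the top, 16 high), flat shoulder, straight rim band (66 across, 18 high, wall 4). Nested, the shoulder rests on the rim below, 18 mm higher than that one. Hold only the band, fingertips above the shoulder, to clear the ramekin below. Point: its centre, 17 mm above its bottom; z up
- cover_knob (a point): Steel dust cover with black knob, 66 mm across, 40 high, 0.12 kg. A tapered boss under it (6 mm deep, 44 to 52 across) drops inside a ramekin's rim and the flange rests on the rim; at the start it stands on the boss. Knob 26 mm across from 22 to 36 mm above the boss's bottom, narrower below. Point: on the axis, 29 mm above the boss's bottom, 23 mm above the rim it sits on; z up
- dispenser: Spring-loaded ramekin dispenser, fixed: round steel base 124 mm across, four upright 8 mm rods, bent outward at the top (balls at 130 mm height), at 45, 135, 225, 315 degrees from its x axis, 40 mm from the middle; a 72 mm circle is free inside. The 48 mm gaps between rods leave room for fingers that close along its x or y axis. Origin: middle of the underside, on the table; z up
- platform_top (a point): Round steel platform, 64 mm across, inside the four rods on a coil spring. Point: middle of its upper face, 100 mm above the table when empty; axes as the dispenser's. It slides straight down under load, softly, about 8.5 mm per newton (12 to 13 mm for each ramekin, 10 for the cover), at most 70 mm
- timer: White kitchen timer lying on its back, 70 x 64 x 19 mm, a bystander. Origin: middle of its underside
- cutter: Round steel pastry cutter, 64 mm across, 35 mm high, a bystander. Origin: middle of its underside
- jam_jar: Jam jar with yellow lid, 66 mm across, 100 mm high, a bystander. Origin: middle of its underside

How it is judged:
On the way, in this order (a step that is already met when the one before it is completed fails the run):
1. the terracotta ramekin stands upright on the platform, inside the rods, let go (horizontal distance between ramekin_brown_center and platform_top below 0.006 m and z of ramekin_brown_center in the frame of platform_top between 0.013 and 0.021 m and angle between ramekin_brown_center's own z axis and vertical below 0.08 rad and contact force between the fingers and ramekin_brown below 0.05 N), for 0.2 s.
2. the blue ramekin stands upright nested in the terracotta one, let go (horizontal distance between ramekin_blue_center and ramekin_brown_center below 0.006 m and z of ramekin_blue_center in the frame of ramekin_brown_center between 0.014 and 0.022 m and angle between ramekin_blue_center's own z axis and vertical below 0.08 rad and contact force between the fingers and ramekin_blue below 0.05 N), for 0.2 s.
3. the green ramekin stands upright nested in the blue one, let go (horizontal distance between ramekin_green_center and ramekin_blue_center below 0.006 m and z of ramekin_green_center in the frame of ramekin_blue_center between 0.014 and 0.022 m and angle between ramekin_green_center's own z axis and vertical below 0.08 rad and contact force between the fingers and ramekin_green below 0.05 N), for 0.2 s.
4. the white ramekin stands upright nested in the green one, let go (horizontal distance between ramekin_white_center and ramekin_green_center below 0.006 m and z of ramekin_white_center in the frame of ramekin_green_center between 0.014 and 0.022 m and angle between ramekin_white_center's own z axis and vertical below 0.08 rad and contact force between the fingers and ramekin_white below 0.05 N), for 0.2 s.
At the end, for the whole second after the job is handed in: From the platform up: terracotta, blue, green, white ramekin, then the dust cover; each centred on the one below within 6 mm, seated within 4 mm of its full depth, tilted less than 0.08 rad, let go and at rest; the platform has sunk freely under them, at least 40 mm (all of step 1 and all of step 2 and all of step 3 and all of step 4 and horizontal distance between cover_knob and ramekin_white_center below 0.006 m and z of cover_knob in the frame of ramekin_white_center between 0.0357 and 0.0437 m and angle between cover_knob's own z axis and vertical below 0.08 rad and linear speed of each of ramekin_brown, ramekin_blue, ramekin_green, ramekin_white, dust_cover below 0.01 m/s and contact force between the fingers and dust_cover below 0.05 N and z of platform_top in the frame of dispenser between 0.022 and 0.06 m); the robot touches nothing.
It fails at once if the timer moved more than 20 mm (distance of timer from where it was at the start of the episode above 0.02 m).
It fails at once if the pastry cutter moved more than 20 mm (distance of cutter from where it was at the start of the episode above 0.02 m).
It fails at once if the jam jar moved more than 20 mm (distance of jam_jar from where it was at the start of the episode above 0.02 m).
It fails at once if a ramekin or the cover is banged down (more than 20 N on what it stands on) (contact force between platform and ramekin_brown above 20 N or contact force between ramekin_brown and ramekin_blue above 20 N or contact force between ramekin_blue and ramekin_green above 20 N or contact force between ramekin_green and ramekin_white above 20 N or contact force between ramekin_white and dust_cover above 20 N).
It also fails if it takes over 136 s, if anything falls off the work surface, if the arm or the gripper's body presses on something with over 40 N, if the wrist force passes 120 N, or if a joint passes its speed limit or range.

## Working session

There is one attempt and no reset: what is moved stays moved. The work goes in short steps, Python scripts to look and compute and a shell command to move; the robot and the scene stay as the last step left them, time stands still between calls to the robot, and variables do not carry over. Pictures are saved under pics/ and viewed, and the job is handed in when it is done.

```bash
mkdir -p pics; cat > h.py <<'E'
import numpy as np,cv2
from station import get_obs,read_camera
def cam(n):
    c=read_camera(n); h=c['color'].shape[0]
    f=h/2/np.tan(np.radians(c['fovy'])/2)
    R=cv2.Rodrigues(np.array(c['rvec'],float))[0]; t=np.array(c['tvec'],float).ravel()
    v,u=np.mgrid[:h,:c['color'].shape[1]]
    z=c['range_z']; P=np.stack([(u-c['cx'])/f*z,(v-c['cy'])/f*z,z],-1)
    c['W']=(P-t)@R; c['W'][z==0]=np.nan; c['f']=f;c['R']=R;c['t']=t;c['C']=-R.T@t
    return c
def save(c,n): cv2.imwrite('pics/'+n+'.png',c['color'][:,:,::-1])
def state():
    o=get_obs(); print('t',round(o['t'],2),'pos',np.round(o['eef_pos'],4),'q',np.round(o['tool_rot'],4),'F',np.round(o['contact_force'],1),'g',round(float(o['gripper_width']),3)); return o
E
python3 - <<'E'
from h import *
for n in('side','top'):
    c=cam(n);save(c,n+'0');print(n,c['f'],c['cx'],c['cy'],c['C'],c['R'])
o=state();print(o['q'])
E
```

```text
side 412.5152202239238 279.708720060804 218.63539046306136 [0.35416186 0.75741698 0.58730108] [[-0.99160442 -0.12923491 -0.00436035]
 [-0.06985534  0.56375903 -0.82297994]
 [ 0.10881592 -0.81576595 -0.5680537 ]]
top 434.0048014056486 281.9759874532801 206.9099580197013 [0.3803578  0.0407375  1.14012959] [[ 1.34707313e-02 -9.99909154e-01  4.71997783e-04]
 [-9.95438651e-01 -1.34550893e-02 -9.44502625e-02]
 [ 9.44480329e-02  8.02469274e-04 -9.95529470e-01]]
t 0.1 pos [ 0.2286 -0.6347  0.303 ] q [-4.000e-04  8.182e-01 -5.749e-01 -7.000e-04] F [-0.5 -0.4 -0.5] g 1.002
[ 1.11689793  0.47773006  0.0223641   1.55633301 -0.01150074  1.1092919
 -0.08309843]
```

View pics/side0.png

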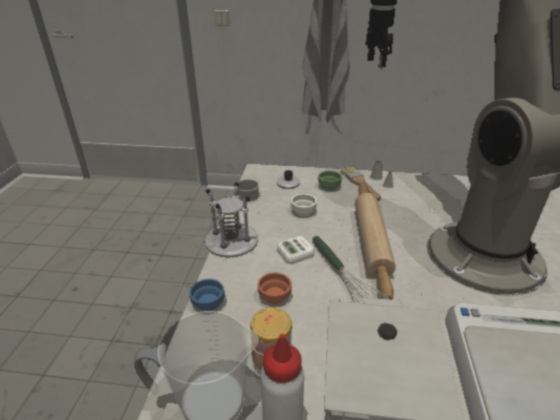

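View pics/top0.png

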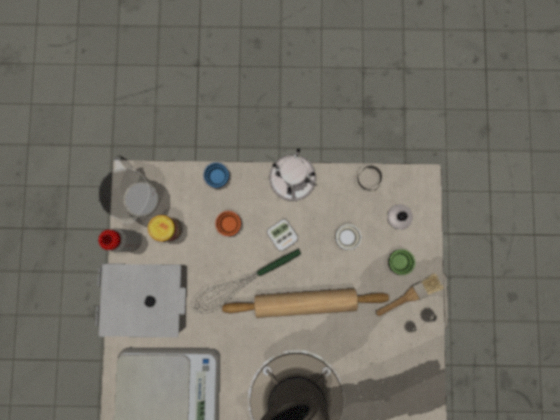

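Top view: blue (217,176), terracotta (228,223), white (347,237), green (401,262), cover (400,217), dispenser (293,178), cutter (370,177), timer (283,235), jar (162,229). Next I measure each by its rim height points.

```bash
python3 - <<'E'
from h import *
S={'top':dict(brown=(228,223),blue=(217,176),green=(401,262),white=(347,237),cover=(400,217),disp=(293,178),cutter=(370,177),jar=(162,229),timer=(283,235)),
'side':dict(brown=(275,288),blue=(207,294),green=(330,180),white=(304,205),cover=(289,180),disp=(230,225),cutter=(248,189),jar=(271,335),timer=(296,250))}
for n in S:
    c=cam(n);W=c['W']
    for k,(u,v) in S[n].items():
        r=38 if k=='disp' else 24
        w=W[v-r:v+r,u-r:u+r].reshape(-1,3); w=w[np.isfinite(w).all(1)]
        tz=np.median(w[np.abs(w[:,2])<.012,2])
        hi=w[(w[:,2]>.012)]
        lo=.026 if k in('brown','blue','green','white','cutter') else .085 if k=='jar' else .012
        hi=w[(w[:,2]>lo)&(w[:,2]<(.045 if lo==.026 else .2))]
        if k=='cover': hi=w[(w[:,2]>.03)&(w[:,2]<.045)]
        (x,y),rad=cv2.minEnclosingCircle(hi[:,:2].astype(np.float32))
        print(n,k,len(hi),'tablez %.4f'%tz,'circ',np.round([x,y,rad],4),'med',np.round(np.median(hi,0),4),'zmax95 %.4f'%np.percentile(hi[:,2],95))
E
```

```text
top brown 135 tablez 0.0015 circ [0.4431 0.181  0.0328] med [0.4443 0.1822 0.0345] zmax95 0.0389
top blue 142 tablez 0.0016 circ [0.5672 0.2155 0.0335] med [0.5669 0.2141 0.0342] zmax95 0.0386
top green 156 tablez 0.0015 circ [ 0.3507 -0.263   0.0339] med [ 0.3499 -0.2634  0.0344] zmax95 0.0383
top white 143 tablez 0.0015 circ [ 0.4123 -0.1262  0.0327] med [ 0.4128 -0.1259  0.0347] zmax95 0.0384
top cover 80 tablez 0.0013 circ [ 0.4682 -0.2643  0.0128] med [ 0.4669 -0.2637  0.0393] zmax95 0.0430
top disp 1347 tablez 0.0015 circ [0.5673 0.0177 0.0613] med [0.5606 0.0162 0.0974] zmax95 0.1247
top cutter 112 tablez 0.0011 circ [ 0.5698 -0.1839  0.0327] med [ 0.5753 -0.1921  0.035 ] zmax95 0.0393
top jar 645 tablez 0.0014 circ [0.4375 0.3434 0.0478] med [0.4287 0.3354 0.1   ] zmax95 0.1111
top timer 778 tablez 0.0012 circ [0.4046 0.0331 0.054 ] med [0.4093 0.0379 0.0196] zmax95 0.0231
side brown 337 tablez 0.0009 circ [0.4427 0.1825 0.0346] med [0.442  0.1885 0.0328] zmax95 0.0360
side blue 351 tablez 0.0011 circ [0.5677 0.2167 0.0342] med [0.5666 0.2205 0.0328] zmax95 0.0357
side green 206 tablez 0.0010 circ [ 0.3682 -0.206   0.0932] med [ 0.3604 -0.2413  0.0324] zmax95 0.0357
side white 214 tablez 0.0010 circ [ 0.3986 -0.1671  0.0779] med [ 0.4072 -0.1292  0.0321] zmax95 0.0356
side cover 110 tablez 0.0009 circ [ 0.4557 -0.1906  0.0851] med [ 0.4419 -0.1566  0.0347] zmax95 0.0404
side disp 2017 tablez 0.0012 circ [ 0.5692 -0.0675  0.144 ] med [0.5648 0.0243 0.0353] zmax95 0.1170
side cutter 149 tablez 0.0009 circ [ 0.5684 -0.1827  0.0337] med [ 0.5649 -0.1871  0.0325] zmax95 0.0365
side jar 1788 tablez 0.0008 circ [0.4189 0.3803 0.0722] med [0.4184 0.357  0.1003] zmax95 0.1846
side timer 675 tablez 0.0009 circ [0.409  0.0762 0.0869] med [0.4133 0.0469 0.019 ] zmax95 0.0211
```

```bash
python3 - <<'E'
from h import *
c=cam('top');cv2.imwrite('pics/t1.png',cv2.resize(c['color'][130:290,140:440,::-1],None,fx=2.6,fy=2.6,interpolation=cv2.INTER_CUBIC))
c=cam('side');cv2.imwrite('pics/s1.png',cv2.resize(c['color'][160:310,180:360,::-1],None,fx=4,fy=4,interpolation=cv2.INTER_CUBIC))
E
```

```text
(no output)
```

View pics/t1.png

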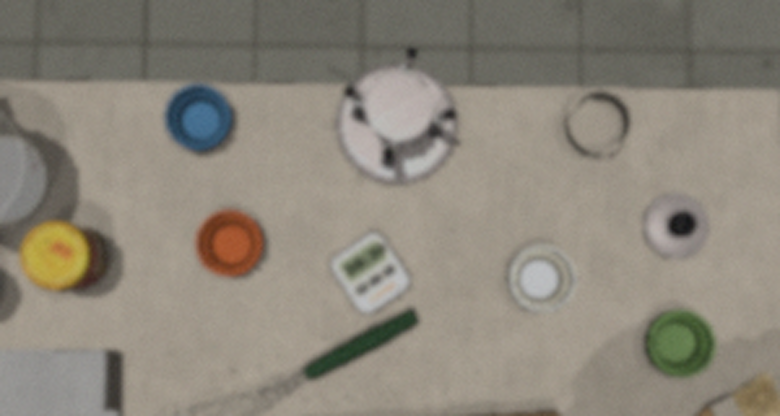

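View pics/s1.png

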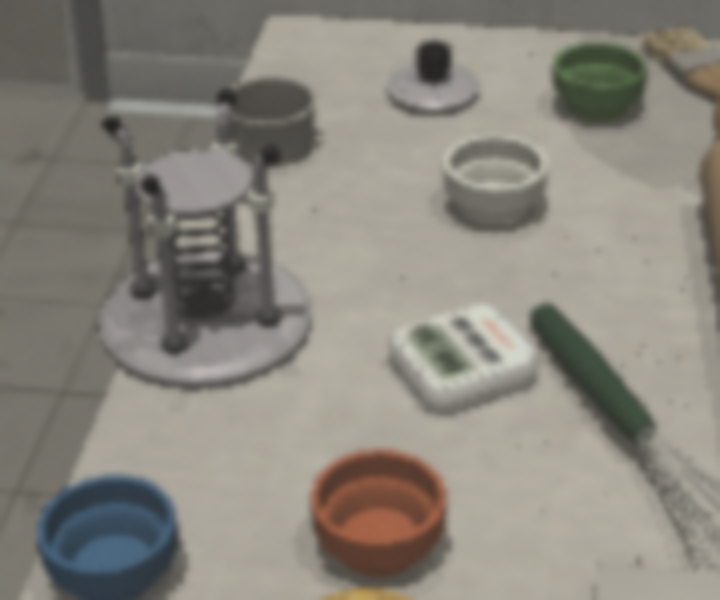

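```bash
python3 - <<'E'
from h import *
def lsq(p):
    A=np.c_[p,np.ones(len(p))];s=np.linalg.lstsq(A,(p**2).sum(1),rcond=None)[0]
    c=s[:2]/2;return c,np.sqrt(s[2]+c@c)
for n in('side','top'):
    c=cam(n);W=c['W'];d=np.hypot(W[...,0]-.567,W[...,1]-.0177)
    # base top disc points
    g=c['color'].astype(int).max(2)
    b=(d<.08)&(W[...,2]>.112)&(W[...,2]<.15)
    m,lab,st,ce=cv2.connectedComponentsWithStats(b.astype(np.uint8))
    for i in range(1,m):
        if st[i,4]>3:
            q=W[lab==i];k=np.median(q,0);print(n,'hi',ce[i].round(1),st[i,4],k.round(4),'ang %.1f'%np.degrees(np.arctan2(k[1]-.0177,k[0]-.567)))
    p=(d<.06)&(abs(W[...,2]-.1)<.008)
    q=W[p];print(n,'plat',len(q),np.median(q,0).round(4),cv2.minEnclosingCircle(q[:,:2].astype(np.float32)))
    b=(d<.08)&(W[...,2]>.006)&(W[...,2]<.02);q=W[b]
    h=cv2.convexHull(q[:,:2].astype(np.float32))[:,0];print(n,'base',np.median(q[:,2]).round(4),cv2.minEnclosingCircle(q[:,:2].astype(np.float32)),lsq(h))
# gripper
    w=W[(abs(W[...,0]-.2286)<.12)&(abs(W[...,1]+.6347)<.12)&(W[...,2]>.15)&(W[...,2]<.31)]
    if len(w): print(n,'grip',len(w),'zmin',np.percentile(w[:,2],[0,1,3,10]).round(4))
E
```

```text
side hi [235.5 186.3] 39 [ 0.5578 -0.0235  0.1238] ang -102.6
side hi [208.9 192.6] 41 [0.6096 0.0109 0.1236] ang -9.1
side hi [245.8 199.6] 38 [0.5241 0.0291 0.1241] ang 165.1
side hi [217.7 206.7] 33 [0.5753 0.0644 0.1253] ang 80.0
side plat 486 [0.5641 0.0193 0.1005] ((0.5674174427986145, 0.01881360076367855), 0.04602661728858948)
side base 0.0125 ((0.5669026374816895, 0.01901264488697052), 0.062155190855264664) (array([0.56681025, 0.01987789]), np.float64(0.06058458793909237))
side grip 368 zmin [0.2458 0.247  0.2485 0.255 ]
top hi [297.1 151.2] 29 [0.6099 0.0076 0.127 ] ang -13.2
top hi [274.6 164.6] 25 [0.576  0.0617 0.1282] ang 78.5
top hi [311.2 173. ] 25 [ 0.5576 -0.0279  0.1288] ang -101.6
top hi [288.7 187.3] 21 [0.5232 0.0257 0.1284] ang 169.6
top plat 592 [0.5685 0.0163 0.1011] ((0.5667101144790649, 0.017135456204414368), 0.04594583064317703)
top base 0.0126 ((0.5636498332023621, 0.01605134643614292), 0.07428840547800064) (array([0.55976905, 0.01489663]), np.float64(0.06855414804427305))
```

```bash
cat >> h.py <<'E'
from scipy.spatial.transform import Rotation as Ro
YAW=-57.
def go(x,y,z,step=.038):
    o=state();q=np.array(o['tool_rot']);R=Ro.from_quat(q[[1,2,3,0]])
    a=np.radians(YAW);T=Ro.from_matrix(np.array([[np.cos(a),np.sin(a),0],[np.sin(a),-np.cos(a),0],[0,0,-1]]))
    rv=(R.inv()*T).as_rotvec()
    d=np.array([x,y,z])-o['eef_pos'];s=R.inv().apply(d);s2=T.inv().apply(d)
    n=int(np.ceil(np.linalg.norm(d)/step)) or 1
    print('turn',rv.round(4),'shift now',s.round(4),'n',n,'per row (after turn)',(s2/n).round(4),'r %.3f'%np.hypot(*o['eef_pos'][:2]))
E
python3 -m creep '[[[0,0,-0.115,0,0,0,0.0854],[0,0,-0.115,0,0,0,0.0854],[0,0,0,0,0,0,0.0854]]]' 25
python3 -c "
from h import *
go(.45,-.5,.3)"
```

```text
t: 0.65
eef_pos: [0.2289, -0.6349, 0.3037]
tool_rot: [-0.0, 0.881, -0.473, -0.0]
contact_force: [0.1, -0.3, 0.2]
gripper_width: 1.001
t 0.65 pos [ 0.2289 -0.6349  0.3037] q [-0.000e+00  8.809e-01 -4.732e-01 -3.000e-04] F [ 0.1 -0.3  0.2] g 1.001
turn [0.0002 0.0005 0.0089] shift now [ 0.0096 -0.2588  0.0036] n 7 per row (after turn) [ 0.001  -0.037   0.0005] r 0.675
```

```bash

python3 -m creep '[[[0,0,0.009,0,-0.037,0,0.0854],[0,0,0,0.001,-0.037,0,0.0854],[0,0,0,0.001,-0.037,0,0.0854],[0,0,0,0.001,-0.037,0,0.0854],[0,0,0,0.001,-0.037,0,0.0854],[0,0,0,0.001,-0.037,0,0.0854],[0,0,0,0.001,-0.037,0,0.0854]]]'
python3 -c "
from h import *
go(.443,.182,.25)"
```

```text
t: 1.23
eef_pos: [0.4463, -0.5065, 0.3027]
tool_rot: [0.004, 0.867, -0.499, -0.002]
contact_force: [-0.1, -0.4, -0.8]
gripper_width: 1.0
t 1.23 pos [ 0.4463 -0.5065  0.3027] q [ 0.0037  0.8666 -0.499  -0.0015] F [-0.1 -0.4 -0.8] g 1.0
turn [ 0.008  -0.0009 -0.0501] shift now [-0.5972 -0.3432  0.0494] n 19 per row (after turn) [-0.0305 -0.0196  0.0028] r 0.675
```

```bash

python3 -m creep '[[[0.008,0,-0.05,-0.03,-0.02,0,0.0854],[0,0,0,-0.03,-0.02,0.002,0.0854],[0,0,0,-0.03,-0.02,0.002,0.0854],[0,0,0,-0.03,-0.02,0.002,0.0854],[0,0,0,-0.03,-0.02,0.002,0.0854],[0,0,0,-0.03,-0.02,0.002,0.0854],[0,0,0,-0.03,-0.02,0.002,0.0854],[0,0,0,-0.03,-0.02,0.002,0.0854],[0,0,0,-0.03,-0.02,0.002,0.0854],[0,0,0,-0.03,-0.02,0.002,0.0854]]]'
python3 -c "
from h import *
go(.443,.182,.25)"
```

```text
t: 2.07
eef_pos: [0.4642, -0.1299, 0.2836]
tool_rot: [-0.002, 0.871, -0.491, 0.005]
contact_force: [1.3, 0.4, -0.6]
gripper_width: 0.999
t 2.07 pos [ 0.4642 -0.1299  0.2836] q [-0.0016  0.8712 -0.4908  0.0048] F [ 1.3  0.4 -0.6] g 0.999
turn [-0.0074 -0.0069 -0.0312] shift now [-0.278  -0.1432  0.0328] n 9 per row (after turn) [-0.0303 -0.0169  0.0037] r 0.482
```

```bash

python3 -m creep '[[[-0.007,-0.007,-0.03,-0.03,-0.017,0.004,0.0854],[0,0,0,-0.03,-0.017,0.004,0.0854],[0,0,0,-0.03,-0.017,0.004,0.0854],[0,0,0,-0.03,-0.017,0.004,0.0854],[0,0,0,-0.03,-0.017,0.004,0.0854],[0,0,0,-0.03,-0.017,0.004,0.0854],[0,0,0,-0.03,-0.017,0.004,0.0854],[0,0,0,-0.03,-0.017,0.004,0.0854],[0,0,0,-0.02,-0.01,0.004,0.0854],[0,0,0,0,0,0,0.0854]]]'
python3 -c "
from h import *
go(.443,.182,.15)"
```

```text
t: 2.9
eef_pos: [0.4479, 0.1904, 0.2499]
tool_rot: [-0.005, 0.871, -0.491, 0.003]
contact_force: [0.7, -0.1, 0.2]
gripper_width: 0.998
t 2.9 pos [0.4479 0.1904 0.2499] q [-0.0048  0.8713 -0.4908  0.0027] F [ 0.7 -0.1  0.2] g 0.998
turn [-0.0109 -0.0001 -0.0311] shift now [0.0046 0.0096 0.0998] n 3 per row (after turn) [0.0015 0.0029 0.0333] r 0.487
```

```bash

python3 -m creep '[[[-0.011,0,-0.031,0.002,0.003,0.02,0.0854],[0,0,0,0.001,0.003,0.02,0.0854],[0,0,0,0.001,0.003,0.02,0.0854],[0,0,0,0,0,0.02,0.0854],[0,0,0,0,0,0.018,0.0854],[0,0,0,0,0,0,0.0854],[0,0,0,0,0,0,0.0854]]]'
python3 - <<'E'
from h import *
go(.443,.182,.086)
c=cam('side');cv2.imwrite('pics/s2.png',cv2.resize(c['color'][190:330,190:370,::-1],None,fx=4,fy=4))
c=cam('top');cv2.imwrite('pics/t2.png',cv2.resize(c['color'][130:290,140:340,::-1],None,fx=3,fy=3))
E
```

```text
t: 3.48
eef_pos: [0.4447, 0.1832, 0.1506]
tool_rot: [-0.002, 0.875, -0.485, 0.002]
contact_force: [1.0, 0.0, 0.5]
gripper_width: 0.999
t 3.48 pos [0.4447 0.1832 0.1506] q [-0.0018  0.8746 -0.4849  0.0018] F [1.  0.  0.5] g 0.999
turn [-0.0049 -0.0015 -0.0177] shift now [0.     0.0024 0.0646] n 2 per row (after turn) [0.     0.001  0.0323] r 0.481
```

View pics/s2.png

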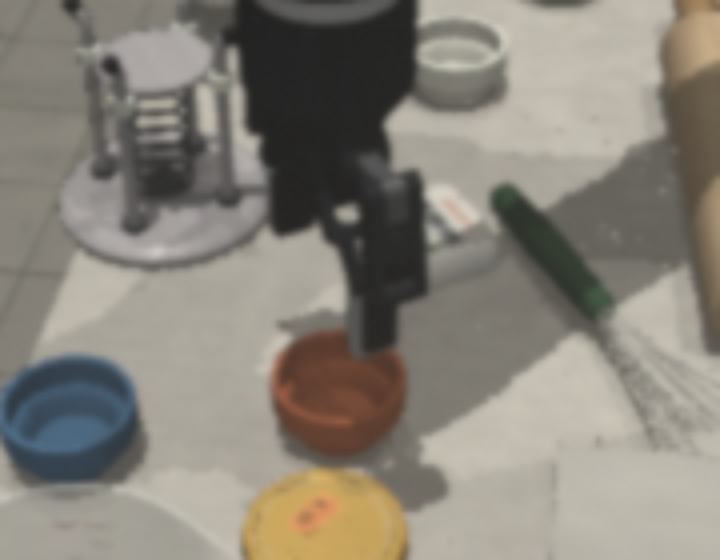

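The side view shows the open gripper above the terracotta one, nearest finger at (375,340) of the crop. I'll descend.

```bash

python3 -m creep '[[[-0.005,0,-0.02,0,0.002,0.016,0.0854],[0,0,0,0,0.001,0.016,0.0854],[0,0,0,0,0,0.016,0.0854],[0,0,0,0,0,0.016,0.0854],[0,0,0,0,0,0,0.0854],[0,0,0,0,0,0,0.0854]]]'
python3 - <<'E'
from h import *
go(.443,.182,.086)
c=cam('side');W=c['W'];o=get_obs()['eef_pos']
w=W[(np.hypot(W[...,0]-o[0],W[...,1]-o[1])<.075)&(W[...,2]>.013)&(W[...,2]<.1)&(c['color'].max(2)<70)]
print(len(w),np.percentile(w[:,2],[1,3,10]))
cv2.imwrite('pics/s3.png',cv2.resize(c['color'][190:330,190:370,::-1],None,fx=4,fy=4))
E
```

```text
t: 4.08
eef_pos: [0.4493, 0.1835, 0.0937]
tool_rot: [-0.006, 0.878, -0.479, 0.007]
contact_force: [0.4, 0.2, 0.4]
gripper_width: 1.001
t 4.08 pos [0.4493 0.1835 0.0937] q [-0.0063  0.878  -0.4785  0.0065] F [0.4 0.2 0.4] g 1.001
turn [-0.0173 -0.0055 -0.0032] shift now [-0.0022  0.0062  0.0076] n 1 per row (after turn) [-0.0022  0.0061  0.0077] r 0.485
440 [0.03113467 0.03827018 0.04486949]
```

View pics/s3.png

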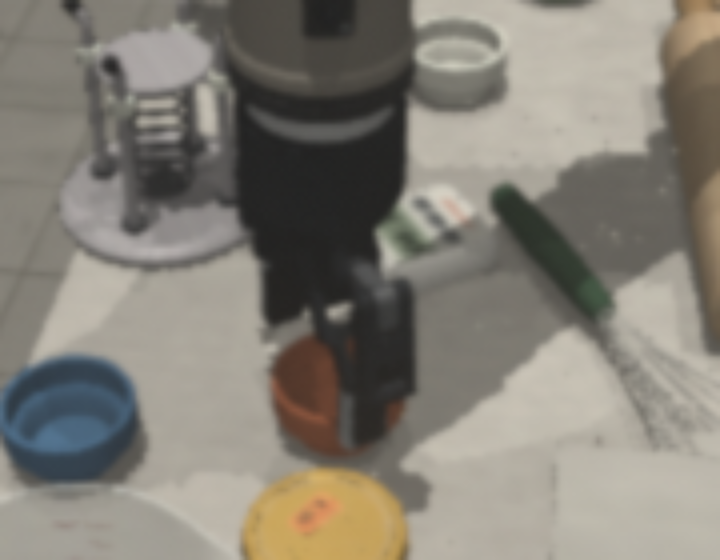

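```bash

python3 -m creep '[[[-0.017,-0.005,0,-0.001,0.004,0.004,0.0854],[0,0,0,-0.001,0.002,0.003,0.0854],[0,0,0,0,0,0,0.0854],[0,0,0,0,0,0,0.0854]]]'
python3 -c "
from h import *
go(.443,.182,.086)"
```

```text
t: 4.47
eef_pos: [0.4447, 0.1825, 0.0899]
tool_rot: [-0.002, 0.878, -0.479, 0.002]
contact_force: [0.6, 0.5, -0.3]
gripper_width: 1.004
t 4.47 pos [0.4447 0.1825 0.0899] q [-0.0018  0.8777 -0.4792  0.0016] F [ 0.6  0.5 -0.3] g 1.004
turn [-0.0046 -0.0012 -0.0045] shift now [-0.0005  0.0017  0.0039] n 1 per row (after turn) [-0.0005  0.0017  0.0039] r 0.481
```

```bash

python3 -m creep '[[[-0.004,-0.001,-0.004,0,0.002,0.004,0.0854],[0,0,0,0,0,0,0.0854],[0,0,0,0,0,0,0.0854]]]'
python3 -c "
from h import *
go(.443,.182,.086)"
```

```text
t: 4.72
eef_pos: [0.4431, 0.1814, 0.0862]
tool_rot: [-0.001, 0.879, -0.477, 0.0]
contact_force: [1.0, 0.0, 0.4]
gripper_width: 1.005
t 4.72 pos [0.4431 0.1814 0.0862] q [-6.000e-04  8.788e-01 -4.773e-01  5.000e-04] F [1.  0.  0.4] g 1.005
turn [-0.0015 -0.0003 -0.0003] shift now [-0.0006 -0.0002  0.0002] n 1 per row (after turn) [-0.0006 -0.0002  0.0002] r 0.479
```

```bash

python3 -m creep '[[[0,0,0,0,0,0,0.05],[0,0,0,0,0,0,0.05],[0,0,0,0,0,0,0.05],[0,0,0,0,0,0,0.05],[0,0,0,0,0,0,0.05],[0,0,0,0,0,0,0.05]]]' 25
python3 -c "
from h import *
go(.443,.182,.086)"
```

```text
t: 5.22
eef_pos: [0.4431, 0.1814, 0.0866]
tool_rot: [-0.0, 0.879, -0.477, 0.001]
contact_force: [-1.6, -0.4, 1.0]
gripper_width: 0.771
t 5.22 pos [0.4431 0.1814 0.0866] q [-3.000e-04  8.788e-01 -4.772e-01  6.000e-04] F [-1.6 -0.4  1. ] g 0.771
turn [-0.001  -0.0008 -0.    ] shift now [-0.0006 -0.0003  0.0006] n 1 per row (after turn) [-0.0006 -0.0003  0.0006] r 0.479
```

```bash

python3 -m creep '[[[0,0,0,0,0,-0.01,0.05],[0,0,0,0,0,-0.02,0.05],[0,0,0,0,0,-0.025,0.05],[0,0,0,0,0,-0.025,0.05],[0,0,0,0,0,-0.025,0.05],[0,0,0,0,0,-0.025,0.05],[0,0,0,0,0,-0.02,0.05],[0,0,0,0,0,-0.01,0.05],[0,0,0,0,0,0,0.05],[0,0,0,0,0,0,0.05]]]'
python3 - <<'E'
from h import *
go(.5667,.0175,.25)
c=cam('side');cv2.imwrite('pics/s4.png',cv2.resize(c['color'][100:310,170:400,::-1],None,fx=3,fy=2.8))
E
```

```text
t: 6.05
eef_pos: [0.4401, 0.181, 0.2572]
tool_rot: [0.001, 0.879, -0.476, -0.001]
contact_force: [-0.6, 0.7, -2.1]
gripper_width: 0.767
t 6.05 pos [0.4401 0.181  0.2572] q [ 0.0014  0.8794 -0.4761 -0.0012] F [-0.6  0.7 -2.1] g 0.767
turn [0.0035 0.0008 0.0024] shift now [ 0.2061 -0.0167  0.007 ] n 6 per row (after turn) [ 0.0343 -0.0029  0.0012] r 0.476
```

View pics/s4.png

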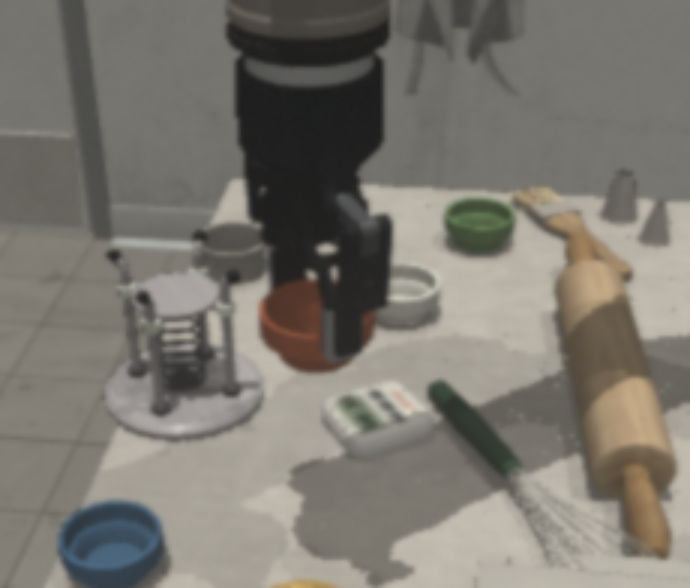

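```bash
cat >> h.py <<'E'
def held(col):
    o=get_obs()['eef_pos']
    for n in('side','top'):
        c=cam(n);W=c['W'];hsv=cv2.cvtColor(c['color'],cv2.COLOR_RGB2HSV).astype(int)
        near=(np.hypot(W[...,0]-o[0],W[...,1]-o[1])<.075)&(W[...,2]<o[2]+.02)&(W[...,2]>o[2]-.12)
        H,S,V=hsv[...,0],hsv[...,1],hsv[...,2]
        m={'brown':((H<20)|(H>170))&(S>90),'blue':(abs(H-105)<15)&(S>80),'green':(abs(H-57)<22)&(S>70),'white':(V>110)&(S<60)}[col]&near
        w=W[m];d=W[near&(V<60)]
        if len(w)<20: print(n,'few',len(w));continue
        out='' 
        if len(d): out=str((o[2]-np.percentile(d[:,2],[0,1,2,5])).round(4))
        print(n,len(w),'obj below TCP: low',(o[2]-np.percentile(w[:,2],[0,1,3])).round(4),'top',(o[2]-np.percentile(w[:,2],[97,99])).round(4),'tips',out)
        r=w[w[:,2]>o[2]-.068]  # rim band
        if len(r)>10: print('   band circ',np.round(cv2.minEnclosingCircle(r[:,:2].astype(np.float32))[0]-o[:2],4),cv2.minEnclosingCircle(r[:,:2].astype(np.float32))[1])
E
python3 -c "
from h import *
held('brown')"
```

```text
side 559 obj below TCP: low [0.0839 0.0818 0.0809] top [0.0518 0.0512] tips [0.0625 0.0549 0.053  0.0498]
   band circ [0.0008 0.0067] 0.03758455440402031
top few 1
```

```bash

python3 -m creep '[[[0.003,0,0.002,0.02,-0.003,0,0.05],[0,0,0,0.035,-0.003,0,0.05],[0,0,0,0.035,-0.003,0,0.05],[0,0,0,0.035,-0.003,0,0.05],[0,0,0,0.035,-0.003,0,0.05],[0,0,0,0.03,-0.003,0,0.05],[0,0,0,0.015,0,0,0.05],[0,0,0,0,0,0,0.05],[0,0,0,0,0,0,0.05]]]'
python3 -c "
from h import *
go(.5667,.0175,.25);held('brown')"
```

```text
t: 6.95
eef_pos: [0.567, 0.0125, 0.2423]
tool_rot: [0.007, 0.881, -0.473, -0.01]
contact_force: [-0.8, 0.6, -1.8]
gripper_width: 0.769
t 6.95 pos [0.567  0.0125 0.2423] q [ 0.0068  0.8808 -0.4734 -0.01  ] F [-0.8  0.6 -1.8] g 0.769
turn [0.0215 0.0111 0.0085] shift now [-0.0044 -0.0024 -0.0077] n 1 per row (after turn) [-0.0044 -0.0025 -0.0077] r 0.567
side 355 obj below TCP: low [0.0859 0.0831 0.0821] top [0.0514 0.0507] tips [0.1187 0.1176 0.1162 0.1136]
   band circ [0.0009 0.0064] 0.03712168708443642
top 24 obj below TCP: low [0.0825 0.0793 0.0728] top [-0.0001 -0.001 ] tips [0.1166 0.1162 0.115  0.1137]
   band circ [-0.0287  0.0164] 0.008107434958219528
```

```bash

cat >> h.py <<'E'
from scipy.optimize import least_squares
def band(col,c0,zb,rad=.033,n='side'):
    """fit circle rad to outer surface of the band z in zb near c0, side cam"""
    c=cam(n);W=c['W'];hsv=cv2.cvtColor(c['color'],cv2.COLOR_RGB2HSV).astype(int);H,S,V=hsv[...,0],hsv[...,1],hsv[...,2]
    m={'brown':((H<20)|(H>170))&(S>90),'blue':(abs(H-105)<15)&(S>80),'green':(abs(H-57)<22)&(S>70),'white':(V>110)&(S<60),'any':V>=0}[col]
    m=m&(W[...,2]>zb[0])&(W[...,2]<zb[1])&(np.hypot(W[...,0]-c0[0],W[...,1]-c0[1])<.045)
    p=W[m][:,:2];u=c['C'][:2]-c0;u/=np.linalg.norm(u);c0=np.array(c0,float)
    for _ in range(4):
        q=p[((p-c0)@u>.008)&(abs(np.hypot(*(p-c0).T)-rad)<.006)]
        c0=least_squares(lambda s:np.hypot(*(q-s).T)-rad,c0,loss='soft_l1',f_scale=.001).x
    r=np.hypot(*(q-c0).T)-rad
    print(col,'band centre',c0.round(4),'n',len(q),'rms %.4f'%np.sqrt((r**2).mean()));return c0
E
python3 -m creep '[[[0.02,0.01,0.008,-0.004,-0.003,-0.007,0.05],[0,0,0,0,0,0,0.05],[0,0,0,0,0,0,0.05]]]'
python3 - <<'E'
from h import *
go(.5667,.0175,.25)
z=get_obs()['eef_pos'];band('brown',z[:2],(z[2]-.066,z[2]-.054))
for k,x in dict(blue=(.5672,.216),white=(.4125,-.1258),green=(.3505,-.263)).items(): band(k,np.array(x),(.021,.033))
E
```

```text
t: 7.3
eef_pos: [0.5649, 0.023, 0.2497]
tool_rot: [-0.0, 0.881, -0.474, -0.001]
contact_force: [-1.0, -0.5, -2.1]
gripper_width: 0.767
t 7.3 pos [0.5649 0.023  0.2497] q [-3.000e-04  8.806e-01 -4.739e-01 -1.100e-03] F [-1.  -0.5 -2.1] g 0.767
turn [0.0005 0.0023 0.0074] shift now [ 0.0056  0.0015 -0.0003] n 1 per row (after turn) [ 0.0056  0.0015 -0.0003] r 0.565
brown band centre [0.5643 0.0233] n 88 rms 0.0010
blue band centre [0.5686 0.2146] n 58 rms 0.0009
white band centre [ 0.4123 -0.1281] n 15 rms 0.0012
green band centre [ 0.3497 -0.2633] n 32 rms 0.0016
```

```bash

python3 -m creep '[[[0,0.002,0.007,0.005,0.0015,0,0.05],[0,0,0,0,0,0,0.05],[0,0,0,0,0,0,0.05]]]'
python3 - <<'E'
from h import *
go(.5667,.018,.25)
c=cam('side');cv2.imwrite('pics/s5.png',cv2.resize(c['color'][100:260,160:320,::-1],None,fx=3.6,fy=3.6))
c=cam('top');cv2.imwrite('pics/t5.png',cv2.resize(c['color'][100:260,200:380,::-1],None,fx=3.6,fy=3.6))
E
```

```text
t: 7.75
eef_pos: [0.5671, 0.0165, 0.2497]
tool_rot: [0.0, 0.878, -0.478, 0.0]
contact_force: [0.7, 0.1, -2.2]
gripper_width: 0.765
t 7.75 pos [0.5671 0.0165 0.2497] q [ 4.000e-04  8.784e-01 -4.779e-01  1.000e-04] F [ 0.7  0.1 -2.2] g 0.765
turn [ 0.0006 -0.0005 -0.0017] shift now [-0.0015 -0.0005 -0.0003] n 1 per row (after turn) [-0.0015 -0.0005 -0.0003] r 0.567
```

View pics/s5.png

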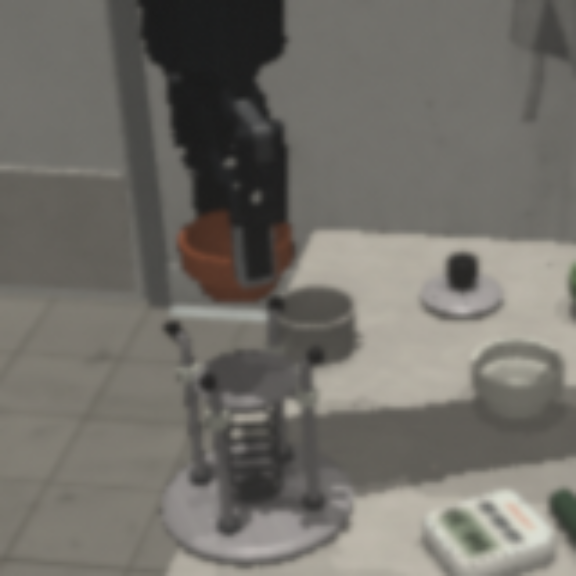

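View pics/t5.png

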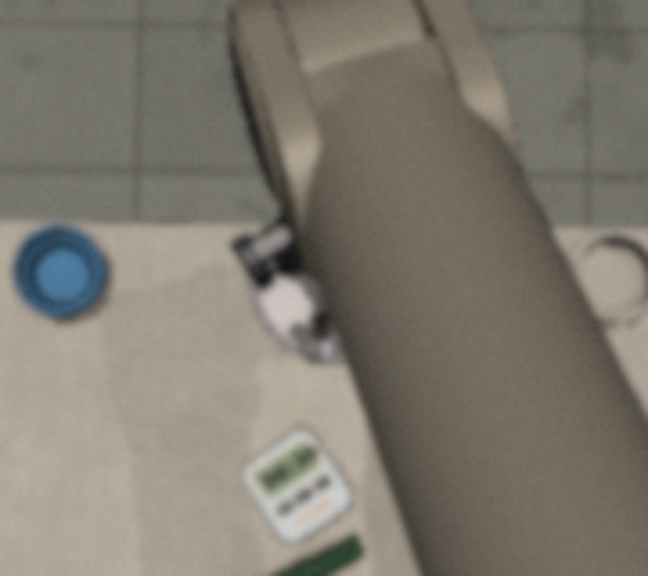

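```bash

python3 -m creep '[[[0,0,-0.002,-0.0015,-0.0005,0.01,0.05],[0,0,0,0,0,0.015,0.05],[0,0,0,0,0,0.015,0.05],[0,0,0,0,0,0.01,0.05],[0,0,0,0,0,0,0.05],[0,0,0,0,0,0,0.05],[0,0,0,0,0,0,0.05]]]'
python3 - <<'E'
from h import *
go(.5667,.018,.19)
E
```

```text
t: 8.43
eef_pos: [0.5665, 0.0184, 0.1954]
tool_rot: [0.0, 0.879, -0.477, -0.0]
contact_force: [-0.1, 0.3, -1.9]
gripper_width: 0.768
t 8.43 pos [0.5665 0.0184 0.1954] q [ 3.000e-04  8.790e-01 -4.769e-01 -3.000e-04] F [-0.1  0.3 -1.9] g 0.768
turn [0.0007 0.0002 0.0006] shift now [0.0004 0.     0.0054] n 1 per row (after turn) [0.0004 0.     0.0054] r 0.567
```

Well aligned. I'll lower slowly onto the platform.

```bash

python3 -m creep '[[[0,0,0,0,0,0.005,0.05],[0,0,0,0,0,0.003,0.05],[0,0,0,0,0,0.003,0.05],[0,0,0,0,0,0.003,0.05],[0,0,0,0,0,0.003,0.05],[0,0,0,0,0,0.003,0.05],[0,0,0,0,0,0.002,0.05],[0,0,0,0,0,0,0.05],[0,0,0,0,0,0,0.05]]]'
python3 - <<'E'
from h import *
go(.5667,.018,.173)
o=get_obs()['eef_pos'];band('brown',o[:2],(o[2]-.066,o[2]-.054))
c=cam('side');cv2.imwrite('pics/s6.png',cv2.resize(c['color'][100:260,160:320,::-1],None,fx=3.6,fy=3.6))
E
```

```text
t: 9.18
eef_pos: [0.568, 0.0187, 0.1739]
tool_rot: [-0.001, 0.879, -0.477, 0.002]
contact_force: [-0.6, -0.4, 1.0]
gripper_width: 0.765
t 9.18 pos [0.568  0.0187 0.1739] q [-8.000e-04  8.789e-01 -4.770e-01  1.600e-03] F [-0.6 -0.4  1. ] g 0.765
turn [-0.003  -0.0021  0.0005] shift now [-0.0001  0.0015  0.0009] n 1 per row (after turn) [-0.0001  0.0015  0.0009] r 0.568
brown band centre [0.5678 0.0192] n 51 rms 0.0010
```

View pics/s6.png

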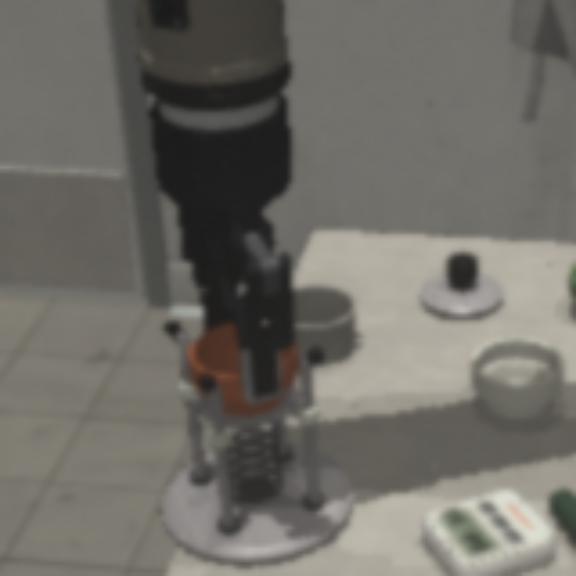

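```bash

python3 -m creep '[[[-0.003,-0.002,0,0,0.001,0,0.05],[0,0,0,0,0,0,0.0854],[0,0,0,0,0,0,0.0854],[0,0,0,0,0,0,0.0854],[0,0,0,0,0,0,0.0854]]]'
python3 - <<'E'
from h import *
go(.5667,.018,.26)
E
```

```text
t: 9.7
eef_pos: [0.5683, 0.0182, 0.1749]
tool_rot: [-0.001, 0.879, -0.477, 0.001]
contact_force: [-0.2, -0.2, 0.6]
gripper_width: 0.999
t 9.7 pos [0.5683 0.0182 0.1749] q [-0.0009  0.8789 -0.477   0.0012] F [-0.2 -0.2  0.6] g 0.999
turn [-0.0027 -0.0012  0.0003] shift now [-0.0005  0.0012 -0.0851] n 3 per row (after turn) [-0.0002  0.0005 -0.0284] r 0.569
```

```bash

python3 -m creep '[[[-0.002,-0.001,0,0,0,-0.01,0.0854],[0,0,0,0,0,-0.02,0.0854],[0,0,0,0,0,-0.03,0.0854],[0,0,0,0,0,-0.03,0.0854],[0,0,0,0,0,-0.01,0.0854],[0,0,0,0,0,0,0.0854]]]'
python3 - <<'E'
from h import *
go(.5676,.2157,.25)
band('brown',np.array([.567,.018]),(.105,.119))
c=cam('side');cv2.imwrite('pics/s7.png',cv2.resize(c['color'][100:260,160:320,::-1],None,fx=3.6,fy=3.6))
E
```

```text
t: 10.2
eef_pos: [0.5672, 0.0184, 0.2807]
tool_rot: [0.001, 0.879, -0.477, -0.002]
contact_force: [0.7, 0.2, -0.6]
gripper_width: 1.0
t 10.2 pos [0.5672 0.0184 0.2807] q [ 6.000e-04  8.791e-01 -4.766e-01 -1.600e-03] F [ 0.7  0.2 -0.6] g 1.0
turn [0.0025 0.0022 0.0012] shift now [-0.1651 -0.1081  0.0308] n 6 per row (after turn) [-0.0275 -0.018   0.0051] r 0.568
brown band centre [0.5673 0.0185] n 103 rms 0.0011
```

View pics/s7.png

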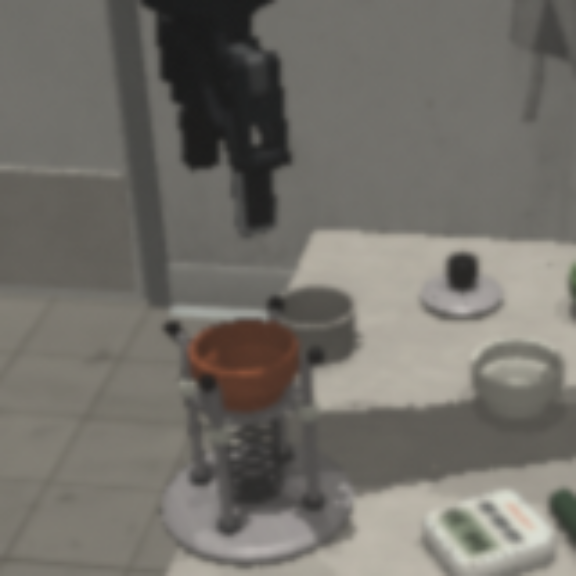

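Terracotta sits level inside the rods, at (0.567, 0.0185). Next is blue.

```bash

python3 -m creep '[[[0.002,0.002,0.001,-0.02,-0.013,0,0.0854],[0,0,0,-0.027,-0.018,0.005,0.0854],[0,0,0,-0.027,-0.018,0.005,0.0854],[0,0,0,-0.027,-0.018,0.005,0.0854],[0,0,0,-0.027,-0.018,0.005,0.0854],[0,0,0,-0.02,-0.012,0.005,0.0854],[0,0,0,-0.014,-0.008,0,0.0854],[0,0,0,0,0,0,0.0854],[0,0,0,0,0,0,0.0854]]]'
python3 -c "
from h import *
go(.5678,.2153,.15)"
```

```text
t: 11.05
eef_pos: [0.5599, 0.2137, 0.2349]
tool_rot: [0.01, 0.877, -0.479, -0.01]
contact_force: [-0.7, -0.6, -0.4]
gripper_width: 1.002
t 11.05 pos [0.5599 0.2137 0.2349] q [ 0.0105  0.8775 -0.4794 -0.0097] F [-0.7 -0.6 -0.4] g 1.002
turn [ 0.0276  0.007  -0.0053] shift now [ 0.0034 -0.0099  0.0846] n 3 per row (after turn) [ 0.001  -0.0025  0.0283] r 0.599
```

```bash

python3 -m creep '[[[0.027,0.007,-0.005,0.001,-0.003,0.015,0.0854],[0,0,0,0.001,-0.003,0.02,0.0854],[0,0,0,0.001,-0.002,0.02,0.0854],[0,0,0,0,0,0.015,0.0854],[0,0,0,0,0,0.005,0.0854],[0,0,0,0,0,0,0.0854],[0,0,0,0,0,0,0.0854]]]'
python3 -c "
from h import *
go(.5678,.2153,.086)"
```

```text
t: 11.63
eef_pos: [0.5675, 0.2045, 0.1522]
tool_rot: [0.005, 0.877, -0.481, -0.001]
contact_force: [0.2, -0.5, -0.3]
gripper_width: 0.997
t 11.63 pos [0.5675 0.2045 0.1522] q [ 4.900e-03  8.768e-01 -4.807e-01 -7.000e-04] F [ 0.2 -0.5 -0.3] g 0.997
turn [ 0.0092 -0.0035 -0.0082] shift now [-0.0091 -0.0066  0.0661] n 2 per row (after turn) [-0.0044 -0.0031  0.0331] r 0.603
```

```bash

python3 -m creep '[[[0.009,-0.0035,-0.008,-0.006,-0.004,0.005,0.0854],[0,0,0,-0.003,-0.002,0.01,0.0854],[0,0,0,0,0,0.01,0.0854],[0,0,0,0,0,0,0.0854],[0,0,0,0,0,0,0.0854]]]'
python3 -c "
from h import *
go(.5678,.2153,.086)"
```

```text
t: 12.05
eef_pos: [0.5693, 0.216, 0.1275]
tool_rot: [-0.002, 0.879, -0.478, 0.002]
contact_force: [0.1, 0.3, -0.3]
gripper_width: 1.001
t 12.05 pos [0.5693 0.216  0.1275] q [-0.0021  0.8786 -0.4775  0.0016] F [ 0.1  0.3 -0.3] g 1.001
turn [-0.0052 -0.0007 -0.0008] shift now [-0.0003  0.0019  0.0415] n 2 per row (after turn) [-0.0001  0.0008  0.0207] r 0.609
```

```bash

python3 -m creep '[[[-0.005,0,0,0,0.0015,0.01,0.0854],[0,0,0,0,0,0.012,0.0854],[0,0,0,0,0,0.01,0.0854],[0,0,0,0,0,0.007,0.0854],[0,0,0,0,0,0,0.0854],[0,0,0,0,0,0,0.0854]]]'
python3 -c "
from h import *
go(.5678,.2153,.086)"
```

```text
t: 12.55
eef_pos: [0.5677, 0.2153, 0.0838]
tool_rot: [0.001, 0.879, -0.477, 0.0]
contact_force: [-0.7, -0.2, 0.1]
gripper_width: 1.001
t 12.55 pos [0.5677 0.2153 0.0838] q [ 7.000e-04  8.788e-01 -4.773e-01  0.000e+00] F [-0.7 -0.2  0.1] g 1.001
turn [ 0.0011 -0.0007 -0.0002] shift now [ 0.     -0.0001 -0.0022] n 1 per row (after turn) [ 0.     -0.0001 -0.0022] r 0.607
```

```bash

python3 -m creep '[[[0,0,0,0,0,-0.003,0.0854],[0,0,0,0,0,0,0.0854],[0,0,0,0,0,0,0.05],[0,0,0,0,0,0,0.05],[0,0,0,0,0,0,0.05],[0,0,0,0,0,0,0.05],[0,0,0,0,0,0,0.05],[0,0,0,0,0,0,0.05]]]' 25
python3 -c "
from h import *
state()"
python3 -m creep '[[[0,0,0,0,0,-0.01,0.05],[0,0,0,0,0,-0.02,0.05],[0,0,0,0,0,-0.025,0.05],[0,0,0,0,0,-0.025,0.05],[0,0,0,0,0,-0.025,0.05],[0,0,0,0,0,-0.025,0.05],[0,0,0,0,0,-0.02,0.05],[0,0,0,0,0,-0.01,0.05],[0,0,0,0,0,0,0.05],[0,0,0,0,0,0,0.05]]]'
python3 - <<'E'
from h import *
go(.567,.0182,.26);held('blue')
o=get_obs()['eef_pos'];print(band('blue',o[:2],(o[2]-.066,o[2]-.054))-o[:2])
E
```

```text
t: 13.22
eef_pos: [0.5684, 0.2153, 0.0887]
tool_rot: [-0.0, 0.879, -0.477, 0.001]
contact_force: [0.2, -0.4, -2.2]
gripper_width: 0.761
t 13.22 pos [0.5684 0.2153 0.0887] q [-1.000e-04  8.787e-01 -4.774e-01  8.000e-04] F [ 0.2 -0.4 -2.2] g 0.761
t: 14.05
eef_pos: [0.5662, 0.2149, 0.2588]
tool_rot: [0.001, 0.879, -0.477, -0.0]
contact_force: [0.2, 0.2, -1.4]
gripper_width: 0.76
t 14.05 pos [0.5662 0.2149 0.2588] q [ 1.300e-03  8.790e-01 -4.768e-01 -4.000e-04] F [ 0.2  0.2 -1.4] g 0.76
turn [ 0.0027 -0.0006  0.0008] shift now [ 0.1654  0.1066 -0.0008] n 6 per row (after turn) [ 0.0276  0.0177 -0.0002] r 0.606
side 421 obj below TCP: low [0.0831 0.0821 0.0813] top [0.053  0.0526] tips [0.0683 0.0638 0.0613 0.0544]
   band circ [-0.001  0.002] 0.03313106670975685
top few 1
blue band centre [0.5653 0.2149] n 119 rms 0.0012
[-0.00058882  0.00013839]
```

```bash

python3 -m creep '[[[0.002,0,0,0.015,0.01,0,0.05],[0,0,0,0.028,0.018,0,0.05],[0,0,0,0.028,0.018,0,0.05],[0,0,0,0.028,0.018,0,0.05],[0,0,0,0.028,0.018,0,0.05],[0,0,0,0.024,0.015,0,0.05],[0,0,0,0.01,0.007,0,0.05],[0,0,0,0,0,0,0.05],[0,0,0,0,0,0,0.05]]]'
python3 -c "
from h import *
go(.567,.0182,.25)"
```

```text
t: 14.95
eef_pos: [0.5604, 0.0162, 0.2431]
tool_rot: [0.007, 0.88, -0.474, -0.011]
contact_force: [-0.9, 1.6, -1.5]
gripper_width: 0.76
t 14.95 pos [0.5604 0.0162 0.2431] q [ 0.0071  0.8803 -0.4742 -0.0112] F [-0.9  1.6 -1.5] g 0.76
turn [0.0232 0.0128 0.0065] shift now [ 0.0018 -0.0065 -0.0071] n 1 per row (after turn) [ 0.0019 -0.0066 -0.0069] r 0.561
```

```bash

python3 -m creep '[[[0.023,0.013,0.006,0.002,-0.006,-0.007,0.05],[0,0,0,0,0,0,0.05],[0,0,0,0,0,0,0.05],[0,0,0,0,0,0,0.05]]]'
python3 -c "
from h import *
go(.567,.0182,.25)"
```

```text
t: 15.28
eef_pos: [0.5668, 0.0235, 0.2491]
tool_rot: [-0.001, 0.88, -0.474, -0.0]
contact_force: [-0.4, 0.4, -1.4]
gripper_width: 0.758
t 15.28 pos [0.5668 0.0235 0.2491] q [-1.200e-03  8.803e-01 -4.743e-01 -4.000e-04] F [-0.4  0.4 -1.4] g 0.758
turn [-0.0017  0.0019  0.0064] shift now [ 0.0045  0.0028 -0.0009] n 1 per row (after turn) [ 0.0045  0.0027 -0.0009] r 0.567
```

```bash

python3 -m creep '[[[-0.0017,0.002,0.006,0.0043,0.0025,0,0.05],[0,0,0,0,0,0.01,0.05],[0,0,0,0,0,0.01,0.05],[0,0,0,0,0,0.01,0.05],[0,0,0,0,0,0.01,0.05],[0,0,0,0,0,0,0.05],[0,0,0,0,0,0,0.05]]]'
python3 -c "
from h import *
go(.567,.0182,.2)
o=get_obs()['eef_pos'];print(band('blue',o[:2],(o[2]-.066,o[2]-.054))-o[:2])"
```

```text
t: 15.87
eef_pos: [0.5664, 0.0211, 0.2038]
tool_rot: [0.0, 0.88, -0.475, -0.001]
contact_force: [0.2, 0.3, -2.0]
gripper_width: 0.757
t 15.87 pos [0.5664 0.0211 0.2038] q [ 1.000e-04  8.799e-01 -4.751e-01 -8.000e-04] F [ 0.2  0.3 -2. ] g 0.757
turn [0.001  0.0013 0.0047] shift now [0.0028 0.0011 0.0038] n 1 per row (after turn) [0.0028 0.0011 0.0038] r 0.567
blue band centre [0.566  0.0214] n 66 rms 0.0011
[-0.00037909  0.00024687]
```

```bash

python3 -m creep '[[[0.001,0.001,0.004,0.003,0.001,0,0.05],[0,0,0,0,0,0,0.05],[0,0,0,0,0,0,0.05],[0,0,0,0,0,0,0.05]]]'
python3 -c "
from h import *
go(.567,.0182,.2)"
```

```text
t: 16.25
eef_pos: [0.5677, 0.0174, 0.2045]
tool_rot: [-0.0, 0.879, -0.477, 0.0]
contact_force: [-0.1, -0.2, -1.3]
gripper_width: 0.756
t 16.25 pos [0.5677 0.0174 0.2045] q [-3.000e-04  8.787e-01 -4.773e-01  3.000e-04] F [-0.1 -0.2 -1.3] g 0.756
turn [-0.0008 -0.0003 -0.0004] shift now [-0.001   0.0001  0.0045] n 1 per row (after turn) [-0.001   0.0001  0.0045] r 0.568
```

```bash

python3 -m creep '[[[0,0,0,-0.001,0,0.004,0.05],[0,0,0,0,0,0.004,0.05],[0,0,0,0,0,0.003,0.05],[0,0,0,0,0,0.003,0.05],[0,0,0,0,0,0.003,0.05],[0,0,0,0,0,0.003,0.05],[0,0,0,0,0,0.002,0.05],[0,0,0,0,0,0,0.05],[0,0,0,0,0,0,0.05]]]'
python3 - <<'E'
from h import *
go(.567,.0182,.18)
o=get_obs()['eef_pos'];print(band('blue',o[:2],(o[2]-.066,o[2]-.054))-o[:2])
c=cam('side');cv2.imwrite('pics/s8.png',cv2.resize(c['color'][100:260,160:320,::-1],None,fx=3.6,fy=3.6))
E
```

```text
t: 17.0
eef_pos: [0.5681, 0.0183, 0.1814]
tool_rot: [-0.001, 0.879, -0.477, 0.002]
contact_force: [-0.5, 0.3, 1.3]
gripper_width: 0.764
t 17.0 pos [0.5681 0.0183 0.1814] q [-0.0009  0.8787 -0.4774  0.0015] F [-0.5  0.3  1.3] g 0.764
turn [-0.0031 -0.0018 -0.0007] shift now [-0.0005  0.001   0.0014] n 1 per row (after turn) [-0.0005  0.001   0.0014] r 0.568
blue band centre [0.5672 0.0191] n 44 rms 0.0014
[-0.0009227   0.00076337]
```

View pics/s8.png

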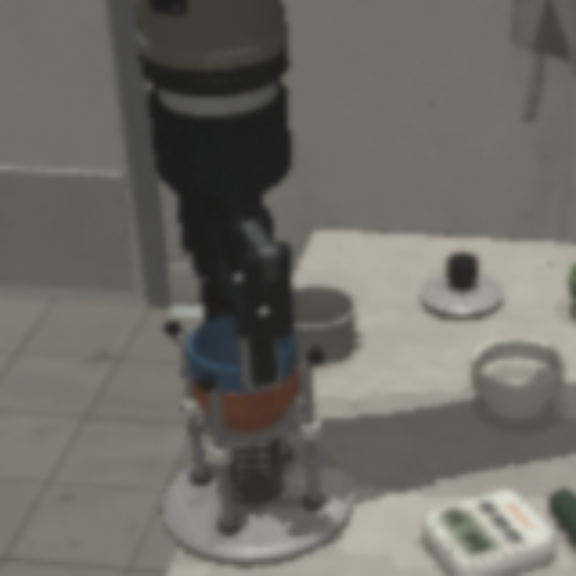

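```bash

python3 -m creep '[[[-0.003,-0.002,0,0,0.001,-0.004,0.05],[0,0,0,0,0,0,0.05],[0,0,0,0,0,0,0.0854],[0,0,0,0,0,0,0.0854],[0,0,0,0,0,0,0.0854],[0,0,0,0,0,0,0.0854]]]'
python3 -m creep '[[[0,0,0,0,0,-0.01,0.0854],[0,0,0,0,0,-0.02,0.0854],[0,0,0,0,0,-0.03,0.0854],[0,0,0,0,0,-0.03,0.0854],[0,0,0,0,0,-0.01,0.0854],[0,0,0,0,0,0,0.0854]]]'
python3 - <<'E'
from h import *
go(.3503,-.2632,.25)
band('blue',np.array([.567,.018]),(.112,.124))
band('brown',np.array([.567,.018]),(.093,.105))
c=cam('side');W=c['W'];m=(np.hypot(W[...,0]-.567,W[...,1]-.018)<.034)&(W[...,2]<.16);print(np.percentile(W[m][:,2],[90,95,98]))
cv2.imwrite('pics/s9.png',cv2.resize(c['color'][100:260,160:320,::-1],None,fx=3.6,fy=3.6))
E
```

```text
t: 17.6
eef_pos: [0.5677, 0.0181, 0.1869]
tool_rot: [-0.001, 0.879, -0.477, 0.001]
contact_force: [0.3, -1.0, 1.0]
gripper_width: 1.0
t: 18.1
eef_pos: [0.5666, 0.0183, 0.2925]
tool_rot: [-0.0, 0.879, -0.477, -0.001]
contact_force: [0.3, 0.2, -0.3]
gripper_width: 1.001
t 18.1 pos [0.5666 0.0183 0.2925] q [-1.000e-04  8.789e-01 -4.769e-01 -1.000e-03] F [ 0.3  0.2 -0.3] g 1.001
turn [0.0008 0.0019 0.0005] shift now [0.1182 0.3347 0.0426] n 10 per row (after turn) [0.0118 0.0335 0.0043] r 0.567
blue band centre [0.5664 0.018 ] n 54 rms 0.0012
brown band centre [0.5669 0.0187] n 94 rms 0.0011
[0.12669177 0.12892354 0.1297686 ]
```

View pics/s9.png

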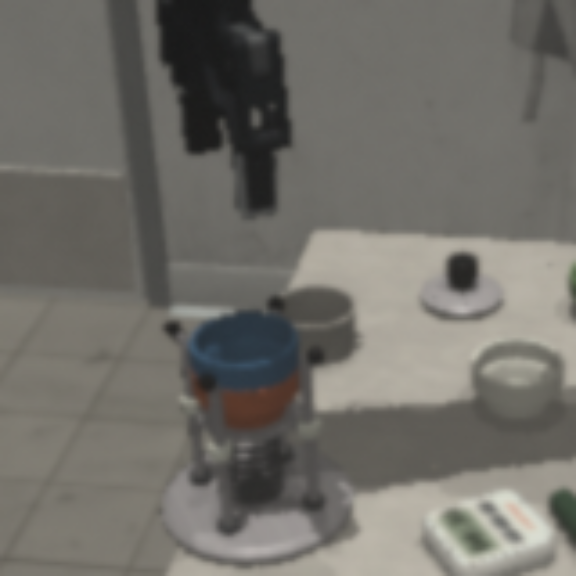

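Blue is nested and level, rim at about 0.128 m. Green next.

```bash

python3 -m creep '[[[0,0.002,0,0.006,0.02,0,0.0854],[0,0,0,0.012,0.033,0.004,0.0854],[0,0,0,0.012,0.033,0.004,0.0854],[0,0,0,0.012,0.033,0.004,0.0854],[0,0,0,0.012,0.033,0.004,0.0854],[0,0,0,0.012,0.033,0.004,0.0854],[0,0,0,0.012,0.033,0.004,0.0854],[0,0,0,0.012,0.033,0.004,0.0854],[0,0,0,0.012,0.03,0.004,0.0854],[0,0,0,0.006,0.02,0,0.0854],[0,0,0,0,0,0,0.0854],[0,0,0,0,0,0,0.0854]]]'
python3 -c "
from h import *
go(.3503,-.2632,.2)"
```

```text
t: 19.25
eef_pos: [0.352, -0.2427, 0.2378]
tool_rot: [0.003, 0.88, -0.475, -0.02]
contact_force: [0.0, 0.9, -0.6]
gripper_width: 0.998
t 19.25 pos [ 0.352  -0.2427  0.2378] q [ 0.0027  0.8797 -0.4751 -0.0201] F [ 0.   0.9 -0.6] g 0.998
turn [0.0239 0.0327 0.0044] shift now [0.0174 0.0118 0.0375] n 2 per row (after turn) [0.0081 0.0063 0.0189] r 0.428
```

```bash

python3 -m creep '[[[0.024,0.033,0.004,0.01,0.006,0.01,0.0854],[0,0,0,0.006,0.006,0.02,0.0854],[0,0,0,0,0,0.02,0.0854],[0,0,0,0,0,0.02,0.0854],[0,0,0,0,0,0,0.0854],[0,0,0,0,0,0,0.0854]]]'
python3 -c "
from h import *
go(.3503,-.2632,.13)"
```

```text
t: 19.75
eef_pos: [0.3525, -0.2579, 0.1619]
tool_rot: [-0.002, 0.881, -0.474, -0.002]
contact_force: [0.1, 0.4, -0.7]
gripper_width: 1.003
t 19.75 pos [ 0.3525 -0.2579  0.1619] q [-0.0017  0.8806 -0.4739 -0.0015] F [ 0.1  0.4 -0.7] g 1.003
turn [-0.0015  0.0042  0.0073] shift now [0.0033 0.0048 0.0319] n 1 per row (after turn) [0.0032 0.0048 0.0319] r 0.437
```

```bash

python3 -m creep '[[[-0.0015,0.004,0.007,0.003,0.005,0.005,0.0854],[0,0,0,0,0,0.01,0.0854],[0,0,0,0,0,0.01,0.0854],[0,0,0,0,0,0.005,0.0854],[0,0,0,0,0,0,0.0854],[0,0,0,0,0,0,0.0854]]]'
python3 -c "
from h import *
go(.3503,-.2632,.087)"
```

```text
t: 20.25
eef_pos: [0.3528, -0.2628, 0.132]
tool_rot: [-0.0, 0.88, -0.476, 0.002]
contact_force: [-0.1, 0.1, 0.4]
gripper_width: 1.003
t 20.25 pos [ 0.3528 -0.2628  0.132 ] q [-1.000e-04  8.796e-01 -4.758e-01  2.300e-03] F [-0.1  0.1  0.4] g 1.003
turn [-0.0023 -0.004   0.0031] shift now [-0.0012  0.0024  0.045 ] n 2 per row (after turn) [-0.0005  0.0012  0.0225] r 0.440
```

```bash

python3 -m creep '[[[-0.002,-0.004,0.003,-0.001,0.003,0.01,0.0854],[0,0,0,0,0,0.01,0.0854],[0,0,0,0,0,0.01,0.0854],[0,0,0,0,0,0.009,0.0854],[0,0,0,0,0,0.004,0.0854],[0,0,0,0,0,0,0.0854],[0,0,0,0,0,0,0.0854]]]'
python3 -c "
from h import *
go(.3503,-.2632,.087)"
```

```text
t: 20.83
eef_pos: [0.3501, -0.2643, 0.0855]
tool_rot: [-0.0, 0.879, -0.477, 0.001]
contact_force: [0.1, 0.4, -1.2]
gripper_width: 1.002
t 20.83 pos [ 0.3501 -0.2643  0.0855] q [-0.      0.8786 -0.4775  0.001 ] F [ 0.1  0.4 -1.2] g 1.002
turn [-0.001  -0.0017 -0.0008] shift now [-0.0008 -0.0008 -0.0015] n 1 per row (after turn) [-0.0008 -0.0008 -0.0015] r 0.439
```

```bash

python3 -m creep '[[[-0.001,-0.001,0,-0.0008,-0.0008,-0.0015,0.0854],[0,0,0,0,0,0,0.0854],[0,0,0,0,0,0,0.05],[0,0,0,0,0,0,0.05],[0,0,0,0,0,0,0.05],[0,0,0,0,0,0,0.05],[0,0,0,0,0,0,0.05],[0,0,0,0,0,0,0.05]]]' 25
python3 -m creep '[[[0,0,0,0,0,-0.01,0.05],[0,0,0,0,0,-0.02,0.05],[0,0,0,0,0,-0.025,0.05],[0,0,0,0,0,-0.025,0.05],[0,0,0,0,0,-0.025,0.05],[0,0,0,0,0,-0.025,0.05],[0,0,0,0,0,-0.025,0.05],[0,0,0,0,0,-0.02,0.05],[0,0,0,0,0,0,0.05],[0,0,0,0,0,0,0.05]]]'
python3 - <<'E'
from h import *
go(.5668,.0182,.27);held('green')
o=get_obs()['eef_pos'];print(band('green',o[:2],(o[2]-.066,o[2]-.054))-o[:2])
E
```

```text
t: 21.5
eef_pos: [0.351, -0.2635, 0.0888]
tool_rot: [0.0, 0.879, -0.478, 0.002]
contact_force: [0.5, 0.4, -2.2]
gripper_width: 0.751
t: 22.33
eef_pos: [0.3482, -0.2611, 0.2762]
tool_rot: [-0.0, 0.879, -0.477, -0.0]
contact_force: [-0.6, 0.2, -1.3]
gripper_width: 0.753
t 22.33 pos [ 0.3482 -0.2611  0.2762] q [-1.000e-04  8.790e-01 -4.769e-01 -0.000e+00] F [-0.6  0.2 -1.3] g 0.753
turn [-0.0001  0.0001  0.0007] shift now [-0.1149 -0.3355  0.0063] n 10 per row (after turn) [-0.0115 -0.0335  0.0006] r 0.435
side 221 obj below TCP: low [0.0831 0.0822 0.08  ] top [0.0541 0.0535] tips [0.084  0.0792 0.0618 0.0548]
   band circ [-0.0006  0.0029] 0.034649092704057693
top 256 obj below TCP: low [0.0865 0.0858 0.085 ] top [-0.007  -0.0139] tips [0.0865 0.0853 0.085  0.0833]
   band circ [0.0063 0.0121] 0.031673215329647064
green band centre [ 0.347  -0.2605] n 66 rms 0.0016
[-0.00106088  0.00043532]
```

```bash

python3 -m creep '[[[0,0,0,-0.006,-0.02,0,0.05],[0,0,0,-0.0115,-0.0335,0,0.05],[0,0,0,-0.0115,-0.0335,0,0.05],[0,0,0,-0.0115,-0.0335,0,0.05],[0,0,0,-0.0115,-0.0335,0,0.05],[0,0,0,-0.0115,-0.0335,0,0.05],[0,0,0,-0.0115,-0.0335,0,0.05],[0,0,0,-0.0115,-0.0335,0,0.05],[0,0,0,-0.0115,-0.0335,0,0.05],[0,0,0,-0.0115,-0.03,0,0.05],[0,0,0,-0.006,-0.016,0,0.05],[0,0,0,0,0,0,0.05],[0,0,0,0,0,0,0.05]]]'
python3 -c "
from h import *
go(.5668,.0182,.26)"
```

```text
t: 23.57
eef_pos: [0.5652, 0.0313, 0.2508]
tool_rot: [0.004, 0.877, -0.479, -0.021]
contact_force: [0.1, -0.8, -1.5]
gripper_width: 0.753
t 23.57 pos [0.5652 0.0313 0.2508] q [ 0.0039  0.8773 -0.4795 -0.0206] F [ 0.1 -0.8 -1.5] g 0.753
turn [ 0.0265  0.0324 -0.0056] shift now [ 0.0116  0.006  -0.0094] n 1 per row (after turn) [ 0.0119  0.0058 -0.0092] r 0.566
```

```bash

python3 -m creep '[[[0.026,0.032,-0.005,0.012,0.006,-0.01,0.05],[0,0,0,0,0,0,0.05],[0,0,0,0,0,0,0.05],[0,0,0,0,0,0,0.05]]]'
python3 -c "
from h import *
go(.5668,.0182,.23)
o=get_obs()['eef_pos'];print(band('green',o[:2],(o[2]-.066,o[2]-.054))-o[:2])
c=cam('side');cv2.imwrite('pics/s10.png',cv2.resize(c['color'][100:260,160:320,::-1],None,fx=3.6,fy=3.6))"
```

```text
t: 23.9
eef_pos: [0.5639, 0.0131, 0.2576]
tool_rot: [0.003, 0.878, -0.479, -0.002]
contact_force: [0.8, -0.9, -1.8]
gripper_width: 0.748
t 23.9 pos [0.5639 0.0131 0.2576] q [ 0.0027  0.8779 -0.4788 -0.0018] F [ 0.8 -0.9 -1.8] g 0.748
turn [ 0.0065  0.0007 -0.0036] shift now [-0.0027 -0.0053  0.0276] n 1 per row (after turn) [-0.0027 -0.0052  0.0276] r 0.564
green band centre [0.5629 0.0132] n 82 rms 0.0013
[-1.00251730e-03  8.54235275e-05]
```

View pics/s10.png

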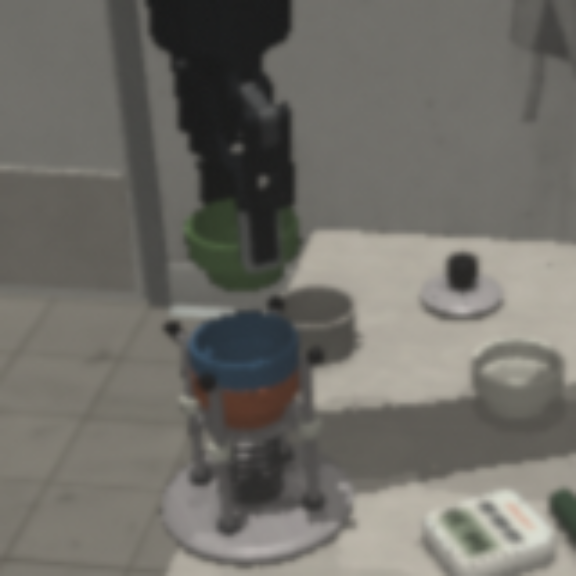

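```bash

python3 -m creep '[[[0.006,0,-0.0035,-0.003,-0.005,0.01,0.05],[0,0,0,0,0,0.012,0.05],[0,0,0,0,0,0.012,0.05],[0,0,0,0,0,0.008,0.05],[0,0,0,0,0,0,0.05],[0,0,0,0,0,0,0.05],[0,0,0,0,0,0,0.05]]]'
python3 -c "
from h import *
go(.5674,.0182,.21)"
```

```text
t: 24.58
eef_pos: [0.5658, 0.0197, 0.2098]
tool_rot: [-0.0, 0.879, -0.477, -0.002]
contact_force: [1.2, 0.3, -1.4]
gripper_width: 0.751
t 24.58 pos [0.5658 0.0197 0.2098] q [-1.000e-04  8.790e-01 -4.768e-01 -1.700e-03] F [ 1.2  0.3 -1.4] g 0.751
turn [0.0013 0.003  0.0007] shift now [ 0.0021 -0.0005 -0.0002] n 1 per row (after turn) [ 0.0021 -0.0005 -0.0002] r 0.566
```

```bash

python3 -m creep '[[[0.001,0.003,0,0.002,-0.0005,0,0.05],[0,0,0,0,0,0,0.05],[0,0,0,0,0,0.004,0.05],[0,0,0,0,0,0.004,0.05],[0,0,0,0,0,0.003,0.05],[0,0,0,0,0,0.003,0.05],[0,0,0,0,0,0.003,0.05],[0,0,0,0,0,0.003,0.05],[0,0,0,0,0,0.002,0.05],[0,0,0,0,0,0,0.05],[0,0,0,0,0,0,0.05]]]'
python3 - <<'E'
from h import *
go(.5674,.0182,.186)
o=get_obs()['eef_pos'];print(band('green',o[:2],(o[2]-.066,o[2]-.054))-o[:2])
c=cam('side');cv2.imwrite('pics/s11.png',cv2.resize(c['color'][100:260,160:320,::-1],None,fx=3.6,fy=3.6))
E
```

```text
t: 25.5
eef_pos: [0.5691, 0.0184, 0.1876]
tool_rot: [-0.001, 0.879, -0.477, 0.002]
contact_force: [-0.9, 0.1, 0.5]
gripper_width: 0.757
t 25.5 pos [0.5691 0.0184 0.1876] q [-0.001   0.8789 -0.477   0.0019] F [-0.9  0.1  0.5] g 0.757
turn [-0.0035 -0.0023  0.0005] shift now [-0.0008  0.0015  0.0016] n 1 per row (after turn) [-0.0008  0.0015  0.0016] r 0.569
green band centre [0.5692 0.0181] n 70 rms 0.0012
[ 0.00013153 -0.00028   ]
```

View pics/s11.png

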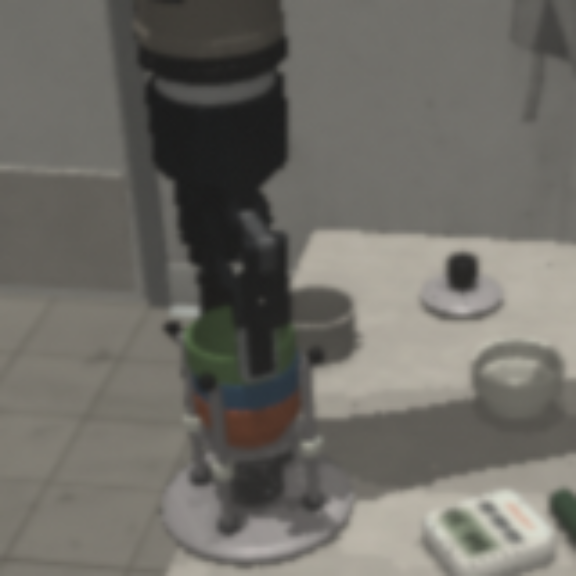

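```bash

python3 -m creep '[[[-0.0035,-0.002,0,-0.001,0.002,-0.002,0.05],[0,0,0,0,0,0,0.05],[0,0,0,0,0,0,0.05]]]'
python3 - <<'E'
from h import *
go(.5674,.0182,.186)
o=get_obs()['eef_pos'];print(band('green',o[:2],(o[2]-.066,o[2]-.054))-o[:2])
E
```

```text
t: 25.85
eef_pos: [0.5669, 0.0182, 0.1904]
tool_rot: [-0.0, 0.879, -0.477, 0.0]
contact_force: [-0.2, -0.2, -0.3]
gripper_width: 0.75
t 25.85 pos [0.5669 0.0182 0.1904] q [-1.000e-04  8.790e-01 -4.769e-01  4.000e-04] F [-0.2 -0.2 -0.3] g 0.75
turn [-0.0006 -0.0007  0.0006] shift now [ 0.0002 -0.0004  0.0044] n 1 per row (after turn) [ 0.0002 -0.0004  0.0044] r 0.567
green band centre [0.5661 0.0182] n 76 rms 0.0012
[-8.13820465e-04  5.38646380e-05]
```

Centred and nearly fully supported (F≈0), so I release it.

```bash

python3 -m creep '[[[0,0,0,0,0,0.001,0.05],[0,0,0,0,0,0,0.0854],[0,0,0,0,0,0,0.0854],[0,0,0,0,0,0,0.0854],[0,0,0,0,0,0,0.0854]]]'
python3 -m creep '[[[0,0,0,0,0,-0.01,0.0854],[0,0,0,0,0,-0.02,0.0854],[0,0,0,0,0,-0.03,0.0854],[0,0,0,0,0,-0.03,0.0854],[0,0,0,0,0,-0.01,0.0854],[0,0,0,0,0,0,0.0854]]]'
python3 - <<'E'
from h import *
go(.4123,-.1268,.25)
band('green',np.array([.567,.018]),(.118,.13))
band('blue',np.array([.567,.018]),(.1,.111))
band('brown',np.array([.567,.018]),(.082,.093))
c=cam('side');W=c['W'];m=(np.hypot(W[...,0]-.567,W[...,1]-.018)<.034)&(W[...,2]<.16);print(np.percentile(W[m][:,2],[90,95,98]))
cv2.imwrite('pics/s12.png',cv2.resize(c['color'][100:260,160:320,::-1],None,fx=3.6,fy=3.6))
band('white',np.array([.4125,-.1265]),(.021,.033))
E
```

```text
t: 26.32
eef_pos: [0.5672, 0.0182, 0.1896]
tool_rot: [-0.0, 0.879, -0.477, 0.001]
contact_force: [1.3, -0.4, -0.0]
gripper_width: 0.998
t: 26.82
eef_pos: [0.5663, 0.0185, 0.2954]
tool_rot: [0.0, 0.879, -0.477, -0.001]
contact_force: [-0.1, -0.7, -0.1]
gripper_width: 0.996
t 26.82 pos [0.5663 0.0185 0.2954] q [ 2.000e-04  8.792e-01 -4.765e-01 -6.000e-04] F [-0.1 -0.7 -0.1] g 0.996
turn [0.0009 0.001  0.0014] shift now [0.0378 0.2083 0.0455] n 6 per row (after turn) [0.0063 0.0347 0.0076] r 0.567
green band centre [0.5669 0.0184] n 81 rms 0.0011
blue band centre [0.5663 0.0179] n 41 rms 0.0014
brown band centre [0.567  0.0185] n 88 rms 0.0011
[0.13220035 0.13434512 0.13502799]
white band centre [ 0.412  -0.1289] n 8 rms 0.0016
```

View pics/s12.png

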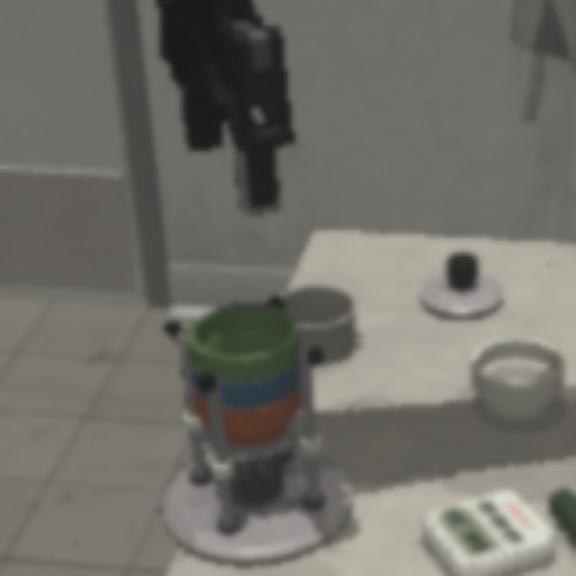

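```bash

python3 -m creep '[[[0.001,0.001,0.001,0.003,0.018,0,0.0854],[0,0,0,0.0065,0.035,0.004,0.0854],[0,0,0,0.0065,0.035,0.008,0.0854],[0,0,0,0.0065,0.035,0.008,0.0854],[0,0,0,0.0065,0.035,0.008,0.0854],[0,0,0,0.0065,0.03,0.008,0.0854],[0,0,0,0.003,0.018,0.004,0.0854],[0,0,0,0,0,0,0.0854],[0,0,0,0,0,0,0.0854]]]'
python3 -c "
from h import *
band('any',np.array([.4125,-.1265]),(.021,.033))
go(.4123,-.1265,.2)"
```

```text
t: 27.82
eef_pos: [0.3996, -0.1296, 0.2384]
tool_rot: [0.003, 0.88, -0.476, -0.014]
contact_force: [-0.2, -0.8, 0.0]
gripper_width: 0.997
any band centre [ 0.4119 -0.1275] n 101 rms 0.0013
t 27.87 pos [ 0.3996 -0.1294  0.2383] q [ 0.0034  0.8797 -0.4754 -0.0144] F [-0.2 -0.7 -0.7] g 0.995
turn [0.0196 0.0221 0.004 ] shift now [ 0.0053 -0.013   0.038 ] n 2 per row (after turn) [ 0.0022 -0.0061  0.0192] r 0.420
```

Target for white: (0.4121, −0.127).

```bash

python3 -m creep '[[[0.02,0.022,0.004,0.002,-0.006,0.01,0.0854],[0,0,0,0.002,-0.006,0.02,0.0854],[0,0,0,0,0,0.02,0.0854],[0,0,0,0,0,0.02,0.0854],[0,0,0,0,0,0,0.0854],[0,0,0,0,0,0,0.0854]]]'
python3 -c "
from h import *
go(.4121,-.127,.13)"
```

```text
t: 28.37
eef_pos: [0.4197, -0.1202, 0.1665]
tool_rot: [-0.003, 0.881, -0.473, 0.003]
contact_force: [0.8, -0.2, 0.2]
gripper_width: 0.999
t 28.37 pos [ 0.4197 -0.1202  0.1665] q [-0.0032  0.881  -0.4731  0.0028] F [ 0.8 -0.2  0.2] g 0.999
turn [-0.0083 -0.0018  0.0092] shift now [0.0014 0.0104 0.0364] n 1 per row (after turn) [0.0016 0.01   0.0365] r 0.437
```

```bash

python3 -m creep '[[[-0.008,-0.002,0.009,0.001,0.01,0.005,0.0854],[0,0,0,0,0,0.01,0.0854],[0,0,0,0,0,0.01,0.0854],[0,0,0,0,0,0.008,0.0854],[0,0,0,0,0,0,0.0854],[0,0,0,0,0,0,0.0854]]]'
python3 -c "
from h import *
go(.4121,-.127,.087)"
```

```text
t: 28.87
eef_pos: [0.414, -0.1265, 0.133]
tool_rot: [-0.001, 0.879, -0.477, 0.002]
contact_force: [0.7, 0.4, -0.4]
gripper_width: 0.998
t 28.87 pos [ 0.414  -0.1265  0.133 ] q [-7.000e-04  8.790e-01 -4.768e-01  2.000e-03] F [ 0.7  0.4 -0.4] g 0.998
turn [-0.0032 -0.0029  0.0009] shift now [-0.0007  0.0021  0.046 ] n 2 per row (after turn) [-0.0003  0.001   0.023 ] r 0.433
```

```bash

python3 -m creep '[[[-0.003,-0.003,0.001,-0.001,0.003,0.01,0.0854],[0,0,0,0,0,0.01,0.0854],[0,0,0,0,0,0.01,0.0854],[0,0,0,0,0,0.009,0.0854],[0,0,0,0,0,0.004,0.0854],[0,0,0,0,0,0,0.0854],[0,0,0,0,0,0,0.0854]]]'
python3 -c "
from h import *
go(.4121,-.127,.087)"
```

```text
t: 29.45
eef_pos: [0.4108, -0.1275, 0.0856]
tool_rot: [-0.0, 0.879, -0.477, -0.0]
contact_force: [0.3, 0.4, -0.7]
gripper_width: 1.0
t 29.45 pos [ 0.4108 -0.1275  0.0856] q [-1.000e-04  8.787e-01 -4.774e-01 -1.000e-04] F [ 0.3  0.4 -0.7] g 1.0
turn [-0.0001  0.0002 -0.0005] shift now [ 0.0003 -0.0014 -0.0014] n 1 per row (after turn) [ 0.0003 -0.0014 -0.0014] r 0.430
```

```bash

python3 -m creep '[[[0,0,0,0,-0.0012,-0.0012,0.0854],[0,0,0,0,0,0,0.0854],[0,0,0,0,0,0,0.05],[0,0,0,0,0,0,0.05],[0,0,0,0,0,0,0.05],[0,0,0,0,0,0,0.05],[0,0,0,0,0,0,0.05],[0,0,0,0,0,0,0.05]]]' 25
python3 -m creep '[[[0,0,0,0,0,-0.01,0.05],[0,0,0,0,0,-0.02,0.05],[0,0,0,0,0,-0.025,0.05],[0,0,0,0,0,-0.025,0.05],[0,0,0,0,0,-0.025,0.05],[0,0,0,0,0,-0.025,0.05],[0,0,0,0,0,-0.025,0.05],[0,0,0,0,0,-0.02,0.05],[0,0,0,0,0,0,0.05],[0,0,0,0,0,0,0.05]]]'
python3 - <<'E'
from h import *
go(.567,.0183,.27)
o=get_obs()['eef_pos'];print(band('any',o[:2],(o[2]-.066,o[2]-.056))-o[:2])
E
```

```text
t: 30.12
eef_pos: [0.4128, -0.127, 0.0886]
tool_rot: [-0.0, 0.879, -0.478, 0.001]
contact_force: [0.3, -0.3, -1.6]
gripper_width: 0.754
t: 30.95
eef_pos: [0.4094, -0.1254, 0.2759]
tool_rot: [-0.0, 0.879, -0.476, -0.001]
contact_force: [-0.1, 0.3, -1.9]
gripper_width: 0.747
t 30.95 pos [ 0.4094 -0.1254  0.2759] q [-2.000e-04  8.792e-01 -4.764e-01 -6.000e-04] F [-0.1  0.3 -1.9] g 0.747
turn [0.0002 0.0013 0.0017] shift now [-0.0343 -0.2105  0.0059] n 6 per row (after turn) [-0.0058 -0.0351  0.001 ] r 0.428
any band centre [ 0.4076 -0.1248] n 82 rms 0.0018
[-0.00173785  0.00058663]
```

```bash

python3 -m creep '[[[0,0.001,0.002,-0.003,-0.018,0,0.05],[0,0,0,-0.0058,-0.035,0,0.05],[0,0,0,-0.0058,-0.035,0,0.05],[0,0,0,-0.0058,-0.035,0,0.05],[0,0,0,-0.0058,-0.035,0,0.05],[0,0,0,-0.0058,-0.03,0,0.05],[0,0,0,-0.003,-0.018,0,0.05],[0,0,0,0,0,0,0.05],[0,0,0,0,0,0,0.05]]]'
python3 -c "
from h import *
go(.5675,.018,.26)"
```

```text
t: 31.75
eef_pos: [0.562, 0.0213, 0.2601]
tool_rot: [0.005, 0.878, -0.479, -0.011]
contact_force: [-0.8, -0.4, -1.2]
gripper_width: 0.756
t 31.75 pos [0.562  0.0213 0.2601] q [ 0.0048  0.8776 -0.4793 -0.0113] F [-0.8 -0.4 -1.2] g 0.756
turn [ 0.0192  0.0152 -0.005 ] shift now [ 0.0057 -0.0028 -0.0001] n 1 per row (after turn) [ 0.0057 -0.0028  0.0001] r 0.562
```

```bash

python3 -m creep '[[[0.019,0.015,-0.005,0.005,-0.003,0,0.05],[0,0,0,0,0,0,0.05],[0,0,0,0,0,0,0.05],[0,0,0,0,0,0,0.05]]]'
python3 -c "
from h import *
go(.5675,.018,.22)"
```

```text
t: 32.08
eef_pos: [0.5644, 0.0155, 0.2565]
tool_rot: [0.002, 0.878, -0.478, -0.002]
contact_force: [-1.3, -0.2, -3.4]
gripper_width: 0.751
t 32.08 pos [0.5644 0.0155 0.2565] q [ 0.0021  0.8784 -0.4779 -0.0017] F [-1.3 -0.2 -3.4] g 0.751
turn [ 0.0053  0.001  -0.0016] shift now [-0.0004 -0.0042  0.0365] n 1 per row (after turn) [-0.0004 -0.004   0.0365] r 0.565
```

```bash

python3 -m creep '[[[0.005,0.001,-0.0015,0,-0.004,0.006,0.05],[0,0,0,0,0,0.012,0.05],[0,0,0,0,0,0.012,0.05],[0,0,0,0,0,0.006,0.05],[0,0,0,0,0,0,0.05],[0,0,0,0,0,0,0.05],[0,0,0,0,0,0,0.05]]]'
python3 -c "
from h import *
go(.5675,.018,.215)
o=get_obs()['eef_pos'];print(band('any',o[:2],(o[2]-.066,o[2]-.056))-o[:2])"
```

```text
t: 32.67
eef_pos: [0.5667, 0.0149, 0.2168]
tool_rot: [0.001, 0.878, -0.479, 0.0]
contact_force: [-0.3, 0.8, -2.8]
gripper_width: 0.751
t 32.67 pos [0.5667 0.0149 0.2168] q [ 8.000e-04  8.778e-01 -4.789e-01  3.000e-04] F [-0.3  0.8 -2.8] g 0.751
turn [ 0.0011 -0.0012 -0.0041] shift now [-0.0022 -0.0024  0.0018] n 1 per row (after turn) [-0.0022 -0.0024  0.0018] r 0.567
any band centre [0.5647 0.0157] n 98 rms 0.0024
[-0.00194156  0.00080888]
```

```bash

python3 -m creep '[[[0.001,-0.001,-0.004,-0.0018,-0.0027,0,0.05],[0,0,0,0,0,0,0.05],[0,0,0,0,0,0,0.05],[0,0,0,0,0,0,0.05]]]'
python3 -c "
from h import *
go(.5678,.018,.193)
o=get_obs()['eef_pos'];band('white',o[:2],(o[2]-.066,o[2]-.056))
c=cam('side');cv2.imwrite('pics/s13.png',cv2.resize(c['color'][100:260,160:320,::-1],None,fx=3.6,fy=3.6))"
```

```text
t: 33.05
eef_pos: [0.5691, 0.0186, 0.2186]
tool_rot: [-0.001, 0.879, -0.477, 0.001]
contact_force: [0.2, -0.5, -1.9]
gripper_width: 0.746
t 33.05 pos [0.5691 0.0186 0.2186] q [-0.0009  0.879  -0.4769  0.0014] F [ 0.2 -0.5 -1.9] g 0.746
turn [-0.003  -0.0016  0.0006] shift now [-0.0003  0.0015  0.0256] n 1 per row (after turn) [-0.0002  0.0015  0.0256] r 0.569
white band centre [0.5669 0.0184] n 38 rms 0.0009
```

View pics/s13.png

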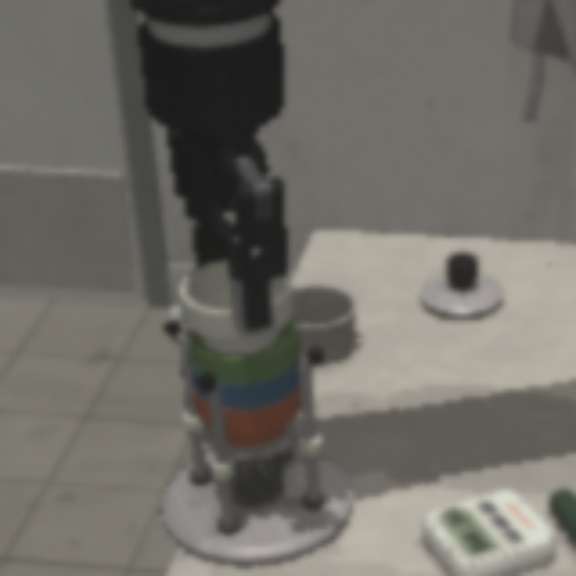

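```bash
cat >> h.py <<'E'
def proj(c,P):
    p=np.atleast_2d(P)@c['R'].T+c['t'];return np.c_[p[:,0]/p[:,2]*c['f']+c['cx'],p[:,1]/p[:,2]*c['f']+c['cy']]
def draw(c,circs,name):
    k=5;im=cv2.resize(c['color'][90:210,180:290,::-1],None,fx=k,fy=k,interpolation=cv2.INTER_CUBIC)
    for x,y,z,r,col in circs:
        a=np.linspace(0,2*np.pi,60);q=proj(c,np.c_[x+r*np.cos(a),y+r*np.sin(a),a*0+z])
        q=((q-[180,90]+.5)*k).astype(int);cv2.polylines(im,[q],True,col,1)
    cv2.imwrite('pics/'+name+'.png',im)
E
python3 - <<'E'
from h import *
c=cam('side')
draw(c,[(.567,.0183,.133,.033,(0,0,255)),(.5669,.0184,.2186-.0865+.034,.033,(255,0,255))],'d1')
# left edges: colour masks
hsv=cv2.cvtColor(c['color'],cv2.COLOR_RGB2HSV).astype(int);H,S,V=hsv[...,0],hsv[...,1],hsv[...,2];W=c['W']
near=np.hypot(W[...,0]-.567,W[...,1]-.018)<.05
for k,m in dict(white=(V>95)&(S<60)&(W[...,2]>.145),green=(abs(H-57)<22)&(S>70),blue=(abs(H-105)<15)&(S>80),brown=((H<20)|(H>170))&(S>90)).items():
    v,u=np.where(m&near&(W[...,2]<.18)); b=[(r,u[v==r].min(),u[v==r].max()) for r in np.unique(v)];print(k,b[::3])
E
```

```text
white [(np.int64(174), np.int64(220), np.int64(221)), (np.int64(177), np.int64(211), np.int64(240)), (np.int64(180), np.int64(210), np.int64(240)), (np.int64(183), np.int64(210), np.int64(239)), (np.int64(186), np.int64(210), np.int64(239)), (np.int64(189), np.int64(211), np.int64(237)), (np.int64(192), np.int64(216), np.int64(225))]
green [(np.int64(191), np.int64(240), np.int64(241)), (np.int64(194), np.int64(214), np.int64(241)), (np.int64(197), np.int64(214), np.int64(241)), (np.int64(200), np.int64(215), np.int64(238)), (np.int64(203), np.int64(219), np.int64(234))]
blue [(np.int64(206), np.int64(238), np.int64(240)), (np.int64(209), np.int64(223), np.int64(235))]
brown [(np.int64(209), np.int64(242), np.int64(242)), (np.int64(212), np.int64(215), np.int64(242)), (np.int64(215), np.int64(216), np.int64(240)), (np.int64(218), np.int64(223), np.int64(238)), (np.int64(221), np.int64(223), np.int64(236))]
```

View pics/d1.png

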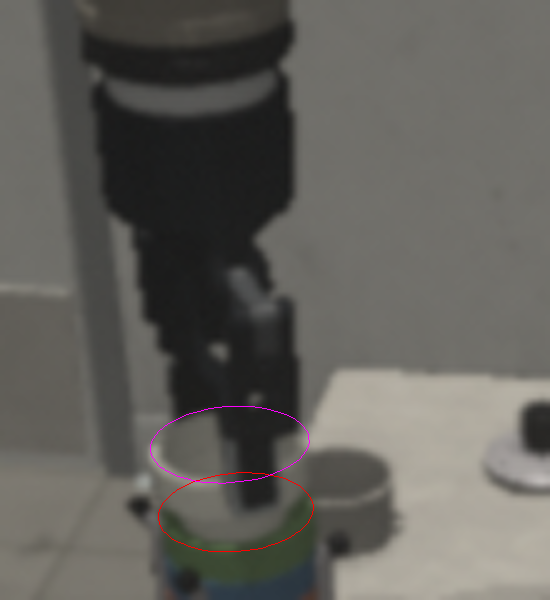

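The overlay agrees: white's rim is within about 1.5 mm of the stack axis. I'll trim and lower it.

```bash

python3 -m creep '[[[-0.003,-0.0015,0,-0.0003,0.0015,0,0.05],[0,0,0,0,0,0.004,0.05],[0,0,0,0,0,0.005,0.05],[0,0,0,0,0,0.003,0.05],[0,0,0,0,0,0.003,0.05],[0,0,0,0,0,0.003,0.05],[0,0,0,0,0,0.003,0.05],[0,0,0,0,0,0.002,0.05],[0,0,0,0,0,0,0.05],[0,0,0,0,0,0,0.05]]]'
python3 - <<'E'
from h import *
go(.5676,.018,.193)
o=get_obs()['eef_pos'];band('white',o[:2],(o[2]-.066,o[2]-.056))
E
```

```text
t: 34.03
eef_pos: [0.5678, 0.0175, 0.1929]
tool_rot: [0.0, 0.879, -0.477, 0.0]
contact_force: [-0.8, -1.2, -0.1]
gripper_width: 0.754
t 34.03 pos [0.5678 0.0175 0.1929] q [ 2.000e-04  8.788e-01 -4.771e-01  1.000e-04] F [-0.8 -1.2 -0.1] g 0.754
turn [ 0.0002 -0.0004  0.    ] shift now [-0.0005 -0.0001 -0.0001] n 1 per row (after turn) [-0.0005 -0.0001 -0.0001] r 0.568
white band centre [0.5662 0.0174] n 36 rms 0.0010
```

F≈0, so it is supported. Release and retreat.

```bash

python3 -m creep '[[[0,0,0,0,0,0.001,0.05],[0,0,0,0,0,0,0.0854],[0,0,0,0,0,0,0.0854],[0,0,0,0,0,0,0.0854],[0,0,0,0,0,0,0.0854]]]'
python3 -m creep '[[[0,0,0,0,0,-0.01,0.0854],[0,0,0,0,0,-0.02,0.0854],[0,0,0,0,0,-0.03,0.0854],[0,0,0,0,0,-0.03,0.0854],[0,0,0,0,0,-0.01,0.0854],[0,0,0,0,0,0,0.0854]]]'
python3 - <<'E'
from h import *
go(.4675,-.264,.25)
c=cam('side');W=c['W'];m=(np.hypot(W[...,0]-.567,W[...,1]-.018)<.034)&(W[...,2]<.16);z=np.percentile(W[m][:,2],[90,95,98]);print(z)
band('white',np.array([.567,.018]),(z[2]-.013,z[2]-.004))
band('green',np.array([.567,.018]),(z[2]-.03,z[2]-.021))
band('brown',np.array([.567,.018]),(z[2]-.066,z[2]-.056))
draw(c,[(.567,.0183,z[2]-.0015,.033,(0,0,255))],'d2')
# knob
for n in('side','top'):
    c=cam(n);W=c['W'];m=(np.hypot(W[...,0]-.4675,W[...,1]+.264)<.03)&(W[...,2]>.024)&(c['color'].max(2)<60)
    w=W[m];print(n,len(w),np.median(w,0),w[:,2].max(),cv2.minEnclosingCircle(w[:,:2].astype(np.float32)))
    m=(np.hypot(W[...,0]-.4675,W[...,1]+.264)<.045)&(W[...,2]>.0055)&(W[...,2]<.02);w=W[m]
    print('  flange',len(w),np.median(w[:,2]),cv2.minEnclosingCircle(w[:,:2].astype(np.float32)))
cv2.imwrite('pics/t14.png',cv2.resize(c['color'][130:290,290:440,::-1],None,fx=4,fy=3.7))
E
```

```text
t: 34.5
eef_pos: [0.5681, 0.0176, 0.1926]
tool_rot: [-0.0, 0.879, -0.477, 0.001]
contact_force: [0.1, 0.9, 0.2]
gripper_width: 0.998
t: 35.0
eef_pos: [0.5672, 0.018, 0.2987]
tool_rot: [0.0, 0.879, -0.477, -0.001]
contact_force: [0.5, 0.1, -0.2]
gripper_width: 1.004
t 35.0 pos [0.5672 0.018  0.2987] q [ 2.000e-04  8.790e-01 -4.768e-01 -7.000e-04] F [ 0.5  0.1 -0.2] g 1.004
turn [0.0011 0.001  0.0009] shift now [0.182  0.2373 0.0488] n 8 per row (after turn) [0.0228 0.0296 0.0061] r 0.567
[0.13636845 0.13875984 0.13965778]
white band centre [0.5665 0.0177] n 52 rms 0.0011
green band centre [0.5672 0.0187] n 61 rms 0.0012
brown band centre [0.5671 0.0186] n 86 rms 0.0011
side 43 [ 0.46527086 -0.25566157  0.03402655] 0.0425692655357248 ((0.4655703008174896, -0.2565785050392151), 0.008947045542299747)
  flange 189 0.012801557240432818 ((0.46805310249328613, -0.26362255215644836), 0.03367418423295021)
top 55 [ 0.46574149 -0.26308802  0.03988432] 0.0451720610050775 ((0.4659328758716583, -0.2643502354621887), 0.01058293879032135)
  flange 409 0.013135342055602293 ((0.4633471369743347, -0.26140278577804565), 0.04376538470387459)
```

View pics/d2.png

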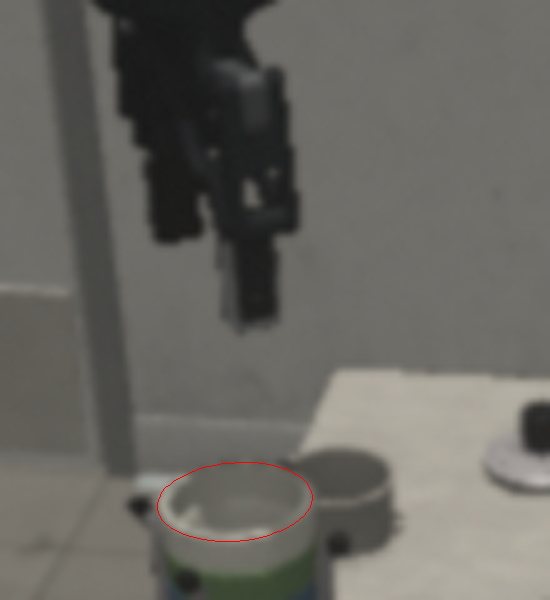

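View pics/t14.png

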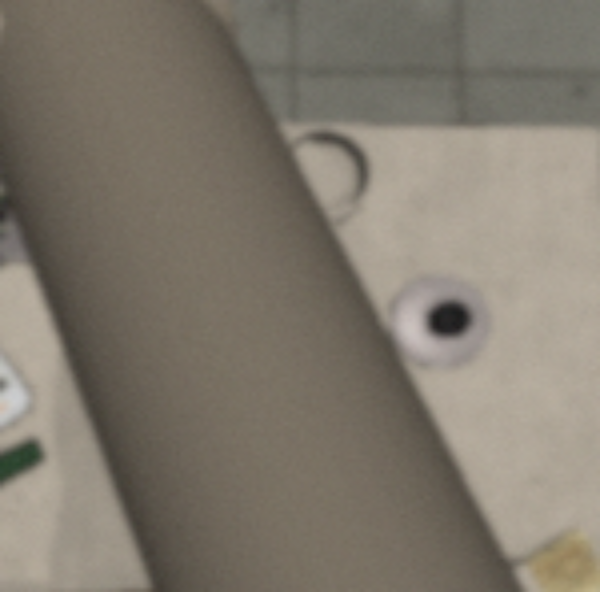

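White is seated (rim about 0.138, as expected for full nesting) and centred. Cover axis: flange (side) and knob (top) agree on (0.468, −0.264).

```bash

python3 -m creep '[[[0.001,0.001,0.001,0.012,0.016,0,0.0854],[0,0,0,0.023,0.03,0.006,0.0854],[0,0,0,0.023,0.03,0.006,0.0854],[0,0,0,0.023,0.03,0.006,0.0854],[0,0,0,0.023,0.03,0.006,0.0854],[0,0,0,0.023,0.03,0.006,0.0854],[0,0,0,0.023,0.03,0.006,0.0854],[0,0,0,0.018,0.024,0.004,0.0854],[0,0,0,0.008,0.01,0,0.0854],[0,0,0,0,0,0,0.0854],[0,0,0,0,0,0,0.0854]]]'
python3 -c "
from h import *
go(.468,-.264,.17)"
```

```text
t: 36.22
eef_pos: [0.4596, -0.2631, 0.2394]
tool_rot: [0.002, 0.88, -0.474, -0.014]
contact_force: [0.4, 0.3, 0.5]
gripper_width: 0.997
t 36.22 pos [ 0.4596 -0.2631  0.2394] q [ 0.0016  0.8803 -0.4743 -0.014 ] F [0.4 0.3 0.5] g 0.997
turn [0.0162 0.0231 0.0065] shift now [ 0.007  -0.0076  0.0692] n 2 per row (after turn) [ 0.0027 -0.0033  0.0347] r 0.530
```

```bash

python3 -m creep '[[[0.016,0.023,0.0065,0.003,-0.003,0.01,0.0854],[0,0,0,0.002,-0.003,0.02,0.0854],[0,0,0,0,0,0.02,0.0854],[0,0,0,0,0,0.015,0.0854],[0,0,0,0,0,0,0.0854],[0,0,0,0,0,0,0.0854]]]'
python3 -c "
from h import *
go(.468,-.264,.13)"
```

```text
t: 36.72
eef_pos: [0.4719, -0.254, 0.1714]
tool_rot: [-0.003, 0.882, -0.472, 0.0]
contact_force: [-0.2, 0.6, -0.7]
gripper_width: 1.002
t 36.72 pos [ 0.4719 -0.254   0.1714] q [-2.600e-03  8.815e-01 -4.721e-01  1.000e-04] F [-0.2  0.6 -0.7] g 1.002
turn [-0.0046  0.0023  0.0114] shift now [0.0063 0.009  0.0414] n 2 per row (after turn) [0.0031 0.0044 0.0207] r 0.536
```

```bash

python3 -m creep '[[[-0.0046,0.0023,0.011,0.006,0.009,0.008,0.0854],[0,0,0,0,0,0.012,0.0854],[0,0,0,0,0,0.012,0.0854],[0,0,0,0,0,0.006,0.0854],[0,0,0,0,0,0,0.0854],[0,0,0,0,0,0,0.0854]]]'
python3 -c "
from h import *
go(.468,-.264,.093)"
```

```text
t: 37.22
eef_pos: [0.4696, -0.2631, 0.1318]
tool_rot: [-0.0, 0.879, -0.476, 0.002]
contact_force: [-0.8, -0.7, 0.6]
gripper_width: 1.0
t 37.22 pos [ 0.4696 -0.2631  0.1318] q [-2.000e-04  8.794e-01 -4.761e-01  1.600e-03] F [-0.8 -0.7  0.6] g 1.0
turn [-0.0019 -0.0026  0.0024] shift now [-0.0002  0.0019  0.0388] n 2 per row (after turn) [-0.0001  0.0009  0.0194] r 0.538
```

```bash

python3 -m creep '[[[-0.002,-0.0026,0.002,0,0.002,0.01,0.0854],[0,0,0,0,0,0.01,0.0854],[0,0,0,0,0,0.01,0.0854],[0,0,0,0,0,0.006,0.0854],[0,0,0,0,0,0,0.0854],[0,0,0,0,0,0,0.0854],[0,0,0,0,0,0,0.0854]]]'
python3 -c "
from h import *
go(.468,-.264,.093)
c=cam('side');cv2.imwrite('pics/s15.png',cv2.resize(c['color'][80:200,230:350,::-1],None,fx=4.8,fy=4.8))"
```

```text
t: 37.8
eef_pos: [0.4678, -0.2645, 0.0918]
tool_rot: [0.0, 0.879, -0.477, -0.0]
contact_force: [-1.0, -0.5, 0.1]
gripper_width: 1.0
t 37.8 pos [ 0.4678 -0.2645  0.0918] q [ 0.000e+00  8.788e-01 -4.772e-01 -2.000e-04] F [-1.  -0.5  0.1] g 1.0
turn [ 0.0003  0.0004 -0.0001] shift now [-0.0003 -0.0004 -0.0012] n 1 per row (after turn) [-0.0003 -0.0004 -0.0012] r 0.537
```

View pics/s15.png

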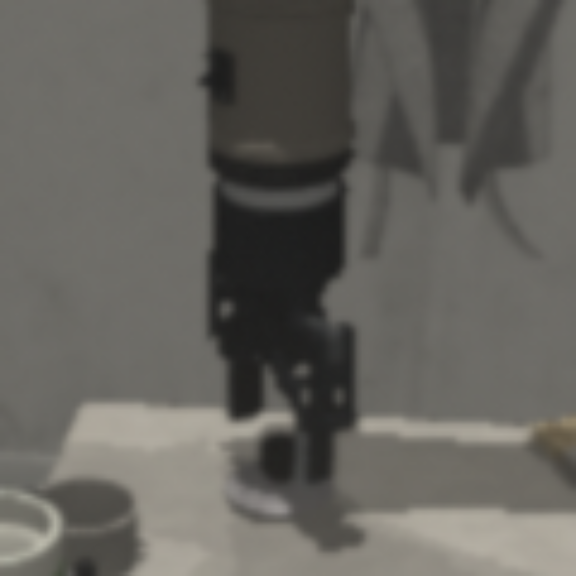

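The knob lies between the fingers. Closing on it.

```bash

python3 -m creep '[[[0,0,0,0,0,-0.001,0.05],[0,0,0,0,0,0,0.035],[0,0,0,0,0,0,0.02],[0,0,0,0,0,0,0.015],[0,0,0,0,0,0,0.015],[0,0,0,0,0,0,0.015],[0,0,0,0,0,0,0.015],[0,0,0,0,0,0,0.015],[0,0,0,0,0,0,0.015],[0,0,0,0,0,0,0.015],[0,0,0,0,0,0,0.015]]]' 30
python3 -m creep '[[[0,0,0,0,0,-0.01,0.015],[0,0,0,0,0,-0.02,0.015],[0,0,0,0,0,-0.025,0.015],[0,0,0,0,0,-0.025,0.015],[0,0,0,0,0,-0.025,0.015],[0,0,0,0,0,-0.025,0.015],[0,0,0,0,0,-0.025,0.015],[0,0,0,0,0,-0.02,0.015],[0,0,0,0,0,0,0.015],[0,0,0,0,0,0,0.015]]]'
python3 - <<'E'
from h import *
go(.567,.018,.28)
c=cam('side');cv2.imwrite('pics/s16.png',cv2.resize(c['color'][40:180,230:350,::-1],None,fx=4.8,fy=4.2))
o=get_obs()['eef_pos'];W=c['W'];m=(np.hypot(W[...,0]-o[0],W[...,1]-o[1])<.045)&(W[...,2]<o[2]-.076)&(W[...,2]>.1);w=W[m]-o
print(len(w),cv2.minEnclosingCircle(w[:,:2].astype(np.float32)),np.percentile(w[:,2],[1,10,50,90]))
E
```

```text
t: 38.77
eef_pos: [0.4688, -0.2649, 0.0948]
tool_rot: [-0.0, 0.879, -0.477, 0.002]
contact_force: [-0.6, 1.3, 0.0]
gripper_width: 0.285
t: 39.6
eef_pos: [0.4661, -0.2629, 0.2814]
tool_rot: [-0.0, 0.879, -0.476, -0.001]
contact_force: [0.2, 0.0, -2.0]
gripper_width: 0.28
t 39.6 pos [ 0.4661 -0.2629  0.2814] q [-1.000e-04  8.792e-01 -4.765e-01 -9.000e-04] F [ 0.2  0.  -2. ] g 0.28
turn [0.0006 0.0017 0.0016] shift now [-0.1803 -0.2379  0.0016] n 8 per row (after turn) [-0.0226 -0.0297  0.0002] r 0.535
196 ((-0.001811909256502986, 0.0030591930262744427), 0.0326160304248333) [-0.09346837 -0.08653497 -0.08196205 -0.08011403]
```

View pics/s16.png

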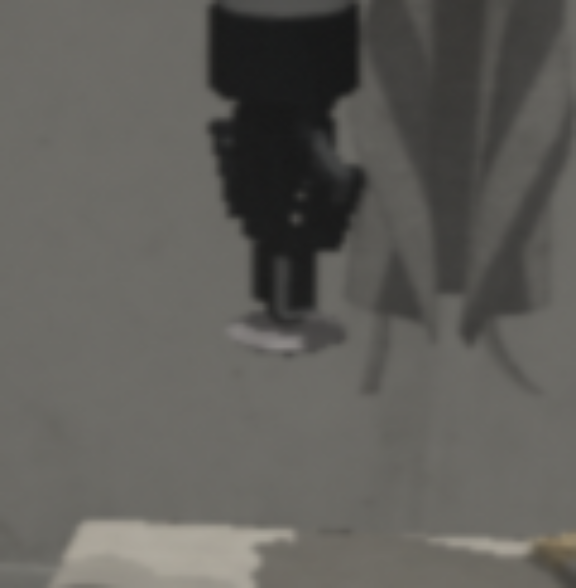

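```bash

python3 -m creep '[[[0,0.0017,0.0016,-0.012,-0.016,0,0.015],[0,0,0,-0.0226,-0.0297,0,0.015],[0,0,0,-0.0226,-0.0297,0,0.015],[0,0,0,-0.0226,-0.0297,0,0.015],[0,0,0,-0.0226,-0.0297,0,0.015],[0,0,0,-0.0226,-0.0297,0,0.015],[0,0,0,-0.0226,-0.0297,0,0.015],[0,0,0,-0.018,-0.024,0,0.015],[0,0,0,-0.01,-0.013,0,0.015],[0,0,0,0,0,0,0.015],[0,0,0,0,0,0,0.015]]]'
python3 -c "
from h import *
go(.567,.018,.27)"
```

```text
t: 40.57
eef_pos: [0.5608, 0.0205, 0.2646]
tool_rot: [0.005, 0.877, -0.48, -0.012]
contact_force: [0.5, -0.8, -1.2]
gripper_width: 0.284
t 40.57 pos [0.5608 0.0205 0.2646] q [ 0.0047  0.8774 -0.4796 -0.0123] F [ 0.5 -0.8 -1.2] g 0.284
turn [ 0.02    0.0171 -0.0057] shift now [ 0.0054 -0.0037 -0.0056] n 1 per row (after turn) [ 0.0055 -0.0038 -0.0054] r 0.561
```

```bash

python3 -m creep '[[[0.02,0.017,-0.0057,0.005,-0.004,-0.005,0.015],[0,0,0,0,0,0,0.015],[0,0,0,0,0,0,0.015],[0,0,0,0,0,0,0.015]]]'
python3 -c "
from h import *
go(.567,.018,.25)"
```

```text
t: 40.9
eef_pos: [0.5657, 0.0138, 0.2672]
tool_rot: [0.002, 0.878, -0.479, -0.0]
contact_force: [-0.2, -0.9, -1.1]
gripper_width: 0.281
t 40.9 pos [0.5657 0.0138 0.2672] q [ 1.800e-03  8.779e-01 -4.788e-01 -5.000e-04] F [-0.2 -0.9 -1.1] g 0.281
turn [ 0.0036 -0.0008 -0.0037] shift now [-0.0028 -0.0034  0.0172] n 1 per row (after turn) [-0.0028 -0.0033  0.0172] r 0.566
```

```bash

python3 -m creep '[[[0.0036,-0.001,-0.0037,-0.003,-0.0035,0.006,0.015],[0,0,0,0,0,0.008,0.015],[0,0,0,0,0,0.008,0.015],[0,0,0,0,0,0,0.015],[0,0,0,0,0,0,0.015],[0,0,0,0,0,0,0.015]]]'
python3 - <<'E'
from h import *
go(.567,.018,.235)
c=cam('side');o=get_obs()['eef_pos'];zb=o[2]-.0945
draw(c,[(.567,.0183,.1385,.033,(0,0,255)),(o[0],o[1],zb+.006,.033,(255,0,255))],'d3')
E
```

```text
t: 41.4
eef_pos: [0.5663, 0.0152, 0.2421]
tool_rot: [0.001, 0.878, -0.479, -0.0]
contact_force: [-0.3, -0.1, -1.5]
gripper_width: 0.284
t 41.4 pos [0.5663 0.0152 0.2421] q [ 8.000e-04  8.777e-01 -4.793e-01 -4.000e-04] F [-0.3 -0.1 -1.5] g 0.284
turn [ 0.0017 -0.     -0.0048] shift now [-0.002  -0.0021  0.0071] n 1 per row (after turn) [-0.002  -0.0021  0.0071] r 0.566
```

View pics/d3.png

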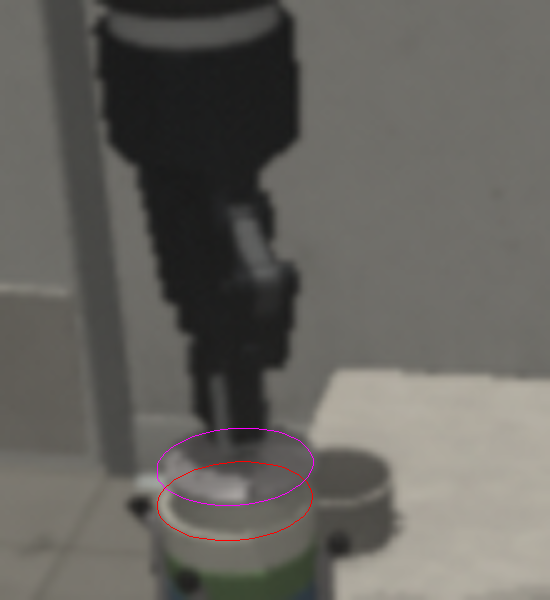

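The held cover's flange matches the predicted ellipse at (160–312, 465), coaxial with the stack. Centring and lowering.

```bash

python3 -m creep '[[[0.0017,0,-0.005,-0.002,-0.0022,0.002,0.015],[0,0,0,0,0,0,0.015],[0,0,0,0,0,0,0.015],[0,0,0,0,0,0,0.015]]]'
python3 -c "
from h import *
go(.567,.018,.235)"
```

```text
t: 41.78
eef_pos: [0.5677, 0.0188, 0.2407]
tool_rot: [-0.001, 0.879, -0.477, 0.001]
contact_force: [-0.0, -0.1, -1.0]
gripper_width: 0.282
t 41.78 pos [0.5677 0.0188 0.2407] q [-6.000e-04  8.791e-01 -4.766e-01  7.000e-04] F [-0.  -0.1 -1. ] g 0.282
turn [-0.0016 -0.0007  0.0013] shift now [0.0003 0.001  0.0057] n 1 per row (after turn) [0.0003 0.001  0.0057] r 0.568
```

```bash

python3 -m creep '[[[-0.0016,-0.0007,0.001,0,0.001,0.004,0.015],[0,0,0,0,0,0.004,0.015],[0,0,0,0,0,0.003,0.015],[0,0,0,0,0,0.003,0.015],[0,0,0,0,0,0.003,0.015],[0,0,0,0,0,0.003,0.015],[0,0,0,0,0,0.003,0.015],[0,0,0,0,0,0,0.015],[0,0,0,0,0,0,0.015]]]'
python3 - <<'E'
from h import *
go(.567,.018,.217)
c=cam('side');o=get_obs()['eef_pos'];zb=o[2]-.0945
draw(c,[(o[0],o[1],zb+.006,.033,(255,0,255))],'d4')
E
```

```text
t: 42.53
eef_pos: [0.5673, 0.0183, 0.2157]
tool_rot: [-0.0, 0.879, -0.477, 0.0]
contact_force: [-0.7, -0.1, 0.6]
gripper_width: 0.283
t 42.53 pos [0.5673 0.0183 0.2157] q [-4.000e-04  8.788e-01 -4.771e-01  5.000e-04] F [-0.7 -0.1  0.6] g 0.283
turn [-0.0011 -0.0005  0.0001] shift now [ 0.0001  0.0004 -0.0013] n 1 per row (after turn) [ 0.0001  0.0004 -0.0013] r 0.568
```

View pics/d4.png

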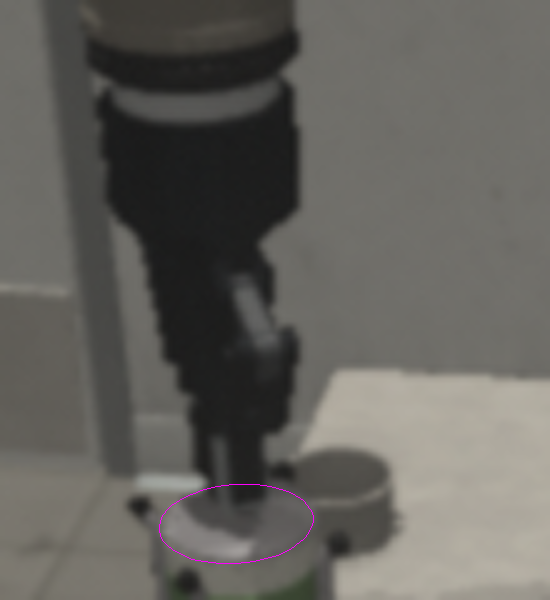

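Cover sits on the white rim, weight supported (F≈+0.6). Release and retreat.

```bash

python3 -m creep '[[[0,0,0,0,0,0,0.06],[0,0,0,0,0,0,0.06],[0,0,0,0,0,0,0.06],[0,0,0,0,0,0,0.06],[0,0,0,0,0,0,0.06]]]'
python3 -m creep '[[[0,0,0,0,0,-0.01,0.06],[0,0,0,0,0,-0.02,0.06],[0,0,0,0,0,-0.03,0.06],[0,0,0,0,0,-0.03,0.06],[0,0,0,0.01,0.03,-0.01,0.06],[0,0,0,0.01,0.035,0,0.06],[0,0,0,0.01,0.035,0,0.06],[0,0,0,0.01,0.035,0,0.06],[0,0,0,0.01,0.035,0,0.06],[0,0,0,0,0,0,0.06],[0,0,0,0,0,0,0.06],[0,0,0,0,0,0,0.06]]]'
python3 - <<'E'
from h import *
state()
for n in('side','top'):
    c=cam(n);W=c['W'];d=np.hypot(W[...,0]-.567,W[...,1]-.018);m=(d<.02)&(c['color'].max(2)<60)&(W[...,2]>.13)&(W[...,2]<.19);w=W[m]
    if len(w):print(n,'knob',len(w),np.median(w,0).round(4),w[:,2].max().round(4),cv2.minEnclosingCircle(w[:,:2].astype(np.float32)))
    k=(d<.04)&(W[...,2]>.125)&(W[...,2]<.15)&(c['color'].max(2)>90);w=W[k];print(n,'flange',len(w),np.median(w[:,2]),cv2.minEnclosingCircle(w[:,:2].astype(np.float32)))
    if n=='side':
        cv2.imwrite('pics/f_side.png',cv2.resize(c['color'][110:260,170:320,::-1],None,fx=4,fy=4,interpolation=cv2.INTER_CUBIC))
    else: cv2.imwrite('pics/f_top.png',cv2.resize(c['color'][120:280,140:440,::-1],None,fx=2.6,fy=2.6))
z=.1325
band('white',np.array([.567,.018]),(.115,.126));band('green',np.array([.567,.018]),(.098,.108));band('brown',np.array([.567,.018]),(.061,.072))
E
```

```text
t: 43.0
eef_pos: [0.5677, 0.0184, 0.2164]
tool_rot: [-0.001, 0.879, -0.477, 0.001]
contact_force: [0.8, 0.4, -0.5]
gripper_width: 0.7
t: 44.0
eef_pos: [0.4486, -0.1193, 0.3295]
tool_rot: [-0.003, 0.88, -0.475, 0.005]
contact_force: [1.1, 0.0, -0.1]
gripper_width: 0.702
t 44.0 pos [ 0.4486 -0.1193  0.3295] q [-0.0027  0.8797 -0.4754  0.0049] F [ 1.1  0.  -0.1] g 0.702
side knob 124 [0.5622 0.0271 0.1559] 0.1642 ((0.5631771087646484, 0.023542795330286026), 0.011394469998776913)
side flange 377 0.13466364996858668 ((0.5663151741027832, 0.020596057176589966), 0.033473867923021317)
top knob 62 [0.5625 0.0174 0.1627] 0.1678 ((0.5632583498954773, 0.017102183774113655), 0.009949194267392159)
top flange 499 0.13544858677517577 ((0.5666808485984802, 0.01787882298231125), 0.0334809385240078)
white band centre [0.5668 0.0172] n 1 rms 0.0000
green band centre [0.5661 0.0186] n 40 rms 0.0010
brown band centre [0.5672 0.0186] n 87 rms 0.0011
```

View pics/f_side.png

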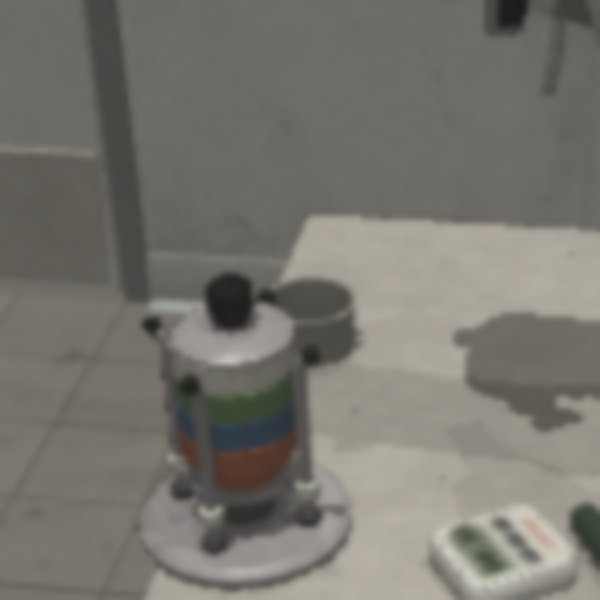

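View pics/f_top.png

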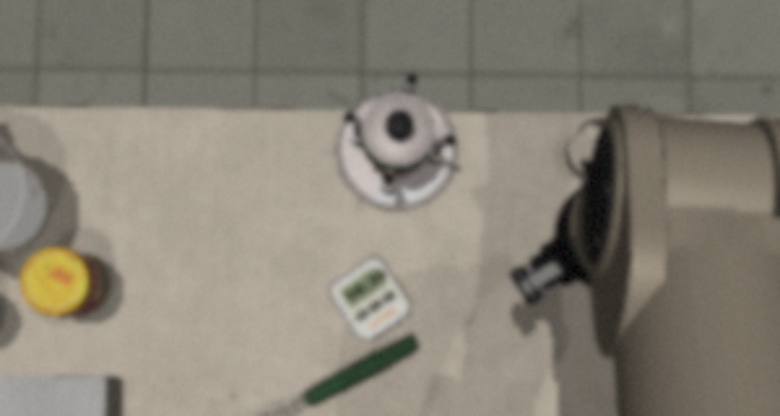

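```bash
python3 - <<'E'
from h import *
for n in('side','top'):
    c=cam(n);W=c['W'];p=W-[.5667,.0182,0];d=np.hypot(p[...,0],p[...,1])
    k=(d>.015)&(d<.031)&(W[...,2]>.125)&(W[...,2]<.148)&(c['color'].max(2)>90);w=p[k];A=np.c_[w[:,:2],np.hypot(*w[:,:2].T),np.ones(len(w))]
    s=np.linalg.lstsq(A,w[:,2],rcond=None)[0];print(n,len(w),'slopes',s.round(3))
    # table reference slope
    t=W[(d>.08)&(d<.15)&(abs(W[...,2])<.008)];print('  table',np.linalg.lstsq(np.c_[t[:,:2],np.ones(len(t))],t[:,2],rcond=None)[0].round(3))
state()
E
```

```text
side 222 slopes [-0.016 -0.016 -0.259  0.141]
  table [-0.003  0.     0.002]
top 406 slopes [-0.018 -0.002 -0.211  0.141]
  table [ 0.    -0.     0.001]
t 44.35 pos [ 0.4494 -0.118   0.3287] q [-0.003   0.8805 -0.474   0.0043] F [0.5 0.5 0.4] g 0.706
```

Tilt is about 0.02 rad (limit 0.08), and everything is centred and released. I'm handing it in.

```bash
python3 -m creep '[[[0,0,0,0,0,0,0.06],[0,0,0,0,0,0,0.06],[0,0,0,0,0,0,0.06],[0,0,0,0,0,0,0.06],[0,0,0,0,0,0,0.06]]]' && python3 -c "
from station import hand_in
print(hand_in())"
```

```text
t: 44.77
eef_pos: [0.45, -0.1167, 0.3281]
tool_rot: [-0.003, 0.881, -0.473, 0.004]
contact_force: [0.1, -0.3, 0.1]
gripper_width: 0.702
the job is handed in; nothing more can be done
None
```

The dispenser is loaded and handed in at about 45 s of the 136 s allowed. From the platform up it holds terracotta, blue, green and white, with the steel cover on the white one. I lowered each piece slowly until the spring carried it, then let go.

**Last checks, from the cameras:**
- **Centring:** the terracotta, green and cover flange centres are within about 1–2 mm of the stack axis. Blue and white were centred the same way when last measured, before the cover went on.
- **Seating:** the white rim came out at about 0.128 m, as expected for full nesting. That puts the platform at about 0.040 m, a sink of about 60 mm (worked out from the rim height, not measured directly).
- **Tilt:** the cover leans about 0.02 rad, against a limit of 0.08.
- **Let go:** the gripper is well clear of the stack. I did not measure the speeds of the pieces.
- **Bystanders:** the arm never went near the timer, cutter or jam jar, and they look unmoved in the pictures. I did not re-measure them.

**Checks that disagreed or gave nothing:**
- **Knob position:** the plain reading of the black knob came out about 3–4 mm off the flange centre in x. It already read about 2 mm off in x (top camera) before I picked the cover up, so I put it down to shading and trusted the flange.
- **White, final fit:** the last circle fit on the white ramekin found only one usable point, because the cover hid its rim. Its position rests on the measurement made before the cover went on.

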